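# Lock the retaining bar onto the steriliser cassette

## Robot

A 6-joint arm with a two-finger parallel gripper is mounted at the origin on the work surface. World frame = base frame: x ahead of the robot, y to its left, z up, the work surface at z = 0. Lengths are in mm, angles in rad, forces in N, time in s.
With the tool pointing down it reaches from about 400 to 925 mm from the base axis. Payload 12.5 kg.
Tool frame: the origin (TCP) lies at the very end of the fingers, on their centre line; the grasp point (between the pads) lies 19 mm behind it (env.grip_point_offset is the distance from the TCP to the grasp point, in mm); z points along the fingers, y is the direction in which the jaws open and shut (so a half turn about z gives the same grasp; the last joint's range is limited). The gripper opens to 95 mm and grips with 3 to 60 N. Pads are 20 mm wide; open, the fingers measure 119 mm over their backs; the gripper's body (75 mm by 180 mm) begins 59 mm behind the grasp point.
Start: joints at [1.174, 0.491, 1.559, -0, 1.092, -0.106], TCP at [179.183, 598.785, 190.961] pointing down, gripper open.
Joint ranges: [-3.1, 3.1], [-0.84, 2.19], [0.05, 2.79], [-1.13, 4.28], [0.06, 2.93], [-2.69, 2.69]. Speed limits (rad/s): [2.22, 2.22, 2.79, 3.14, 3.14, 3.14].

## Interface

Orientations are given as [roll, pitch, yaw] about the fixed x, y, z axes, in that order (R = Rz(yaw) Ry(pitch) Rx(roll)).
In Python, from cell import env gives the robot as it stands.
- The arm moves only by the tool drive_tool, never from a script. Its argument "commands" is a list of rows, each an object of numbers: "dx", "dy", "dz": the shift along the world's x, y, z in mm; "yaw": the turn about the world's z in degrees. In form: [{"dx": .., "dy": .., "dz": .., "yaw": ..}, ...]. A call has 1 to 5 rows; each row shifts and turns the commanded pose from where the row before left it; what a row does not reach is not made up. A row lasts 1/12 s, in which the tool goes at most 41.7 mm and 7.16 degrees, less where a joint would pass 70% of its speed; a pose out of reach is approached as far as the arm can. A call with a gripper value outside its range is refused whole. "grip" is the opening, from 0 (shut) to 1 (fully open), set as the call begins (left out, the last holds). The fingers move at their own pace and stop on an object; the grip force is fixed at half the most. Time passes only in rows, so rows that do not move let the fingers close. It gives the time, the measured TCP pose, the force and the opening at its end, in the units of the state.
- env.state(): the state, without advancing time (a new reading comes with each control period).
- env.read_camera(name): name is "scene" or "top" or "wrist"; returns the picture (420x560x3 uint8, red, green, blue); there is no depth.
- env.calibration(name): a dict with "intrinsics" (3x3 intrinsics, pixels), "rvec" (rotation vector, rad) and "tvec" (3), from world to camera coordinates, as OpenCV has them. Camera axes: x right, y down, z forward; pixel columns grow to the right and rows downward; lengths in mm; the calibration is good to about 2 mm. A picture is of the moment at which its call begins: read the wrist's pose just before it. calibration takes no time and is no camera call; for the wrist camera it gives the pose at the moment of the call.
- env.job_done(): hands the job in, once; it reports no verdict.
Trained networks look in the newest picture that a camera, given by its name, has taken for a name from the list of things; names that differ only in an ending like _2 or _b are one class to them, and where a whole thing is asked for, a point or a joint stands for the part that bears it (a point fixed in the world has none). Each returns a list of dicts, best first, with "conf" (0 to 1); they miss things now and then, are a little off and sometimes report something else, mostly with a low value. They report only what shows in the picture. A call takes as long as a camera call. They do not tell look-alikes from the thing itself.
- env.trace(query, camera): "pixels" (420x560 bool, what is visible of it) and "pixel" ([column, row] in pixels, amid what is visible of it).
- env.place_of(query, camera): "pixel" ([column, row] in pixels: a listed point, or the origin of a listed thing).
The state is a dict: "t": time; "joints": joint angles; "qvel": joint speeds; "tau": joint torques, N m; "eef_pos": TCP position; "tcp_rot": TCP orientation; "ft_force": force on the tool from outside, world axes, zero at the start; "moment": the same for the moment, N m; "opening": opening from 0.0 (shut) to 1.0 (fully open).
Only numpy, scipy, OpenCV 4.12 (cv2) and the standard library are available. Lean on these libraries where they do the work, as an engineer would, in place of code of your own. Each camera call takes 0.05 s, during which the arm holds its last target.

## Task

Lay the orange retaining bar across the two blue spring pads of the steel steriliser cassette, in front of the two open catches with their red teeth, the bar's white rib towards them, and let go of it there. Then press the bar down on its springs and slide it under both teeth, without forcing it, until it meets the back stops and springs up locked behind the teeth at both ends. Leave the ink bottle, the candlestick and the brass chest alone.

Things in the scene. Friction and masses are not known exactly. Their poses are not given: they have to be found in the camera images.
- cassette: Open steel tray, 250 (x) by 170 (y) mm, rims 22 mm high, fixed; tubes fixed in it stay below 30 mm. Origin: centre of its underside, z up. At each end (x = -93, +93 mm) a blue spring pad, and over the pad's +y part a white catch with a red tooth, open to -y. The pressed-down bar slides in along +y. Side rails at |x| = 108 to 116 mm, 33 mm high.
- lay_a (a point): Good place for the -x tongue's centre when laying the bar: on top of the free pad, cassette x = -82.5, y = -26, z = 45 mm (y must be below -16). The two catches are one unit, clamped each time at another place: its front (the teeth) is at cassette y = d, d anywhere from 0 to 36 mm, not reported: feel for the back stops. Slide: 47 to 86 mm.
- lay_b (a point): The same for the +x tongue. Each catch spans |x| = 78 to 116 mm, y = d to d + 45, top at z = 54. Tooth: y = d to d + 6, underside z = 45.5. Pocket: y = d + 6 to d + 39, roof z = 48, then the back stop. A bar on free pads is 5.5 mm too high for the teeth, pressed fully down 2.5 mm below them; let go at the back stops it rises 5 mm to the roofs.
- bar: Loose orange bar, 0.18 kg, right way up on the table. Origin: centre of its underside; x along it, y across. Plate 130 by 52 by 6 mm; end tongues 35 long, 30 wide, 6 thick; 200 mm over all. It goes on with its x, y axes along the cassette's x, y (rib leading); it starts within about 55 degrees of that.
- bar_grip (a point): Middle of the bar's white upright rib, half-way up: 17 mm to +y of the bar's origin, 19 mm above its underside; axes as the bar's. Rib 100 (x) by 8 (y) mm, y = 13 to 21, z = 6 to 32 mm. Grasp here to carry. A fingertip standing on the plate behind it (-y side) can press the bar down and push the rib towards +y at once.
- tongue_a (a point): Centre of the bar's -x end tongue, half-way up (82.5 mm from the bar's origin, 3 mm above its underside).
- tongue_b (a point): Centre of the bar's +x end tongue, half-way up.
- pad_a (a joint): How far the pad at cassette x = -93 mm is pressed down: 0 (free, top at z = 45 mm) to 0.008 m (hard stop). Pad 26 (x) by 120 (y) mm, y = -45 to +75. It pushes up with 2.8 N when free, 5.6 N at the stop; pressing the bar fully down in its middle takes about 8 to 10 N on the two.
- pad_b (a joint): The same for the pad at x = +93 mm. Press and push gently: sliding takes some 5 to 12 N sideways, and about 15 N more than that tells that the back stops are met; well over 25 N is forcing it.
- ink: Blue ink bottle with a black cap, 38 mm across, 95 mm tall, standing on the table; origin at the centre of its underside. A bystander.
- candlestick: Turned wooden candlestick, 64 mm across the foot, 113 mm tall; origin at the centre of its underside. A bystander.
- chest: Small brass chest, 79 by 55 mm, 49 mm tall; origin at the centre of its underside. A bystander.
Not all that is in view belongs to the job. Several things have the shape of the bar; the one meant has the colours described above.

How it is judged:
By the outcome, as a careful person would: the job done as asked, in the order asked, and still so for the second after the job is handed in, with the robot touching nothing.
It also fails if it takes over 58 s, if anything falls off the work surface, if the arm or the gripper's body presses on something with over 40 N, if the wrist force passes 120 N, or if a joint passes its speed limit or range.

## Working session

There is one attempt and no reset: what is moved stays moved. The work goes in short steps, Python scripts to look and compute and a tool call to move; the robot and the scene stay as the last step left them, time stands still between calls to the robot, and variables do not carry over. Pictures are saved under pics/ and viewed, and the job is handed in when it is done.

Besides the shell and the picture viewer there is one more tool, called after ">>>" as name([rows], argument=value, ...), one row to a line, values as JSON. drive_tool: Moves the arm, as the interface text tells. Its arguments: {"type":"object","properties":{"commands":{"type":"array"},"grip":{"type":"number"}},"required":["commands"]}

```bash
ls; mkdir -p pics; cat > h.py <<'E'
import numpy as np, cv2
from cell import env
def cal(n):
    c=env.calibration(n); return np.array(c["intrinsics"],float),np.array(c["rvec"],float).reshape(3),np.array(c["tvec"],float).reshape(3)
def ray(n,px,z,c=None):
    K,r,t=c or cal(n); R=cv2.Rodrigues(r)[0]
    d=R.T@np.linalg.inv(K)@np.array([px[0],px[1],1.]); o=-R.T@t
    return o+d*(z-o[2])/d[2]
def proj(n,P,c=None):
    K,r,t=c or cal(n); return cv2.projectPoints(np.array(P,float).reshape(-1,1,3),r,t,K,None)[0].reshape(-1,2)
def save(n,f):
    im=env.read_camera(n); cv2.imwrite("pics/"+f,im[:,:,::-1]); return im
E
python3 - <<'E'
from h import *
save("scene","s0.png");save("top","t0.png")
for q in ["bar","bar_grip","tongue_a","tongue_b","cassette","lay_a","lay_b","pad_a"]:
    for r in env.place_of(q,"top")[:5]: print(q,np.round(r["pixel"],1),round(r["conf"],2))
print(env.state())
E
```

```text
pics
bar [238.1 216.9] 0.92
bar [226.2 138.9] 0.74
bar [222.4 283.4] 0.69
bar_grip [231.6 216.5] 0.9
bar_grip [165.8 183.7] 0.75
bar_grip [225.5 144.5] 0.67
bar_grip [224.  286.8] 0.65
bar_grip [150.2 241.2] 0.46
tongue_a [246.3 240.8] 0.98
tongue_a [202.3 306.2] 0.98
tongue_a [155.  209.9] 0.87
tongue_a [235.4 262.1] 0.85
tongue_a [247.  127.9] 0.82
tongue_b [246.3 240.8] 0.98
tongue_b [202.3 306.2] 0.98
tongue_b [155.  209.9] 0.87
tongue_b [235.4 262.1] 0.85
tongue_b [247.  127.9] 0.82
cassette [337.  211.7] 0.73
lay_a [346.1 237.2] 0.73
lay_a [344.  187.3] 0.68
lay_b [346.1 237.2] 0.73
lay_b [344.  187.3] 0.68Traceback (most recent call last):
  File "<stdin>", line 4, in <module>
ValueError: it knows: bar, bar_grip, candlestick, cassette, chest, ink, lay, tongue
```

View pics/s0.png

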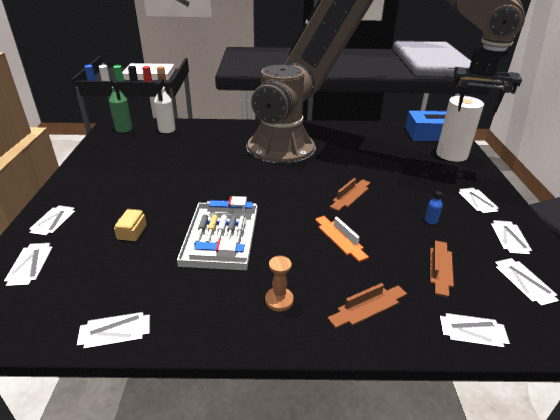

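View pics/t0.png

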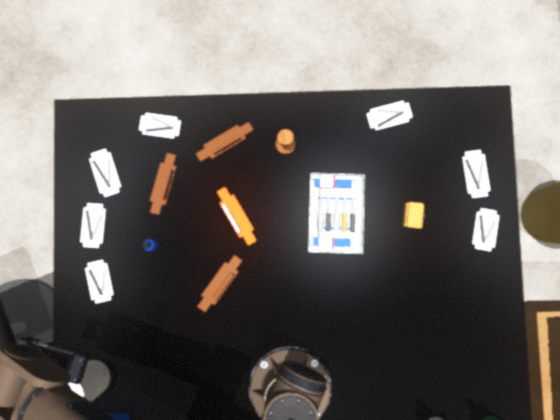

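```bash
python3 - <<'E'
from h import *
s=env.state();print(s["t"],s["ft_force"],s["tcp_rot"],s["opening"])
im=cv2.imread("pics/t0.png")
cv2.imwrite("pics/t0z.png",cv2.resize(im[100:330,100:400],None,fx=2.6,fy=2.6,interpolation=cv2.INTER_CUBIC))
print(cal("top"))
for p in [[238,217],[337,212],[346.1,237.2],[344,187.3]]: print(p,ray("top",p,0).round(0),ray("top",p,45).round(0))
E
```

```text
0.45 [-0.14063531  0.07999723 -0.75370601] [-3.14155656e+00  3.24329252e-06  2.85080035e+00] 1.004085586050391
(array([[478.29009364,   0.        , 280.07770862],
       [  0.        , 478.29009364, 208.54292282],
       [  0.        ,   0.        ,   1.        ]]), array([ 2.14858322, -2.21418167,  0.06467445]), array([  29.61914737,  561.62758144, 1500.95058688]))
[238, 217] [540. 149.   0.] [538. 145.  45.]
[337, 212] [ 547. -170.    0.] [ 544. -165.   45.]
[346.1, 237.2] [ 465. -196.    0.] [ 465. -190.   45.]
[344, 187.3] [ 626. -195.    0.] [ 621. -190.   45.]
```

View pics/t0z.png

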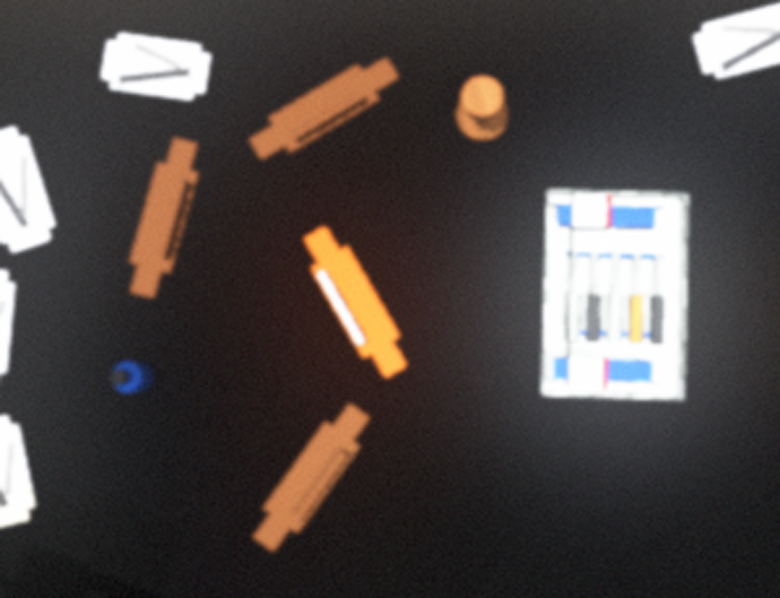

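The top view shows the orange bar with its white rib at about (238,217), yaw about +30° and rib to the left (+y). The cassette is at (337,212), yaw about 0, and the catches open to world -y. The brown bars are look-alikes. I'm moving over the bar.

>>> drive_tool([
  {"dx": 24, "dy": -30, "yaw": 6},
  {"dx": 24, "dy": -30, "yaw": 7},
  {"dx": 24, "dy": -30, "yaw": 7},
  {"dx": 24, "dy": -30, "yaw": 7},
  {"dx": 24, "dy": -30, "yaw": 7},
])

```text
invalid input
```

>>> drive_tool([
  {"dx": 24, "dy": -30, "yaw": 6},
  {"dx": 24, "dy": -30, "yaw": 6},
  {"dx": 24, "dy": -30},
  {"dx": 24, "dy": -30},
  {"dx": 24, "dy": -30},
])

```text
invalid input
```

>>> drive_tool([
  {"dx": 24, "dy": -30, "dz": 10},
  {"dx": 24, "dy": -30, "dz": 10},
  {"dx": 24, "dy": -30, "dz": 10},
  {"dx": 24, "dy": -30, "dz": 10},
  {"dz": 0},
])

```text
invalid input
```

```bash
python3 - <<'E'
from h import *
s=env.state();print(s["t"],s["eef_pos"],s["tcp_rot"])
c=cal("wrist");print(c, -cv2.Rodrigues(c[1])[0].T@c[2])
save("wrist","w1.png")
for q in ["bar","bar_grip","tongue_a"]:
    for r in env.place_of(q,"wrist")[:3]: print(q,np.round(r["pixel"],1),round(r["conf"],2),ray("wrist",r["pixel"],{"bar":0,"bar_grip":19,"tongue_a":3}[q]).round(1))
E
```

```text
0.45 [179.17738494 598.76243423 190.88616571] [-3.14155656e+00  3.24329252e-06  2.85080035e+00]
(array([[293.87687201,   0.        , 275.42500646],
       [  0.        , 293.87687201, 207.9846944 ],
       [  0.        ,   0.        ,   1.        ]]), array([-2.35703024, -1.75439217, -0.21563652]), array([-625.91636701,  -26.88972344,  390.06607184])) [114.24962731 619.02121427 385.23454553]
```

View pics/w1.png

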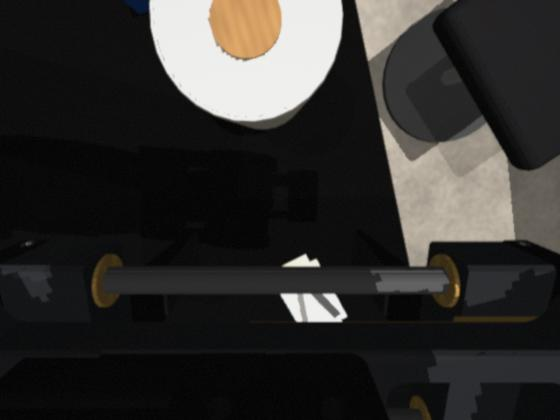

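>>> drive_tool([
  {"dx": 24, "dy": -30, "dz": 0, "yaw": 6},
  {"dx": 24, "dy": -30, "dz": 0, "yaw": 7},
  {"dx": 24, "dy": -30, "dz": 0, "yaw": 7},
  {"dx": 24, "dy": -30, "dz": 0, "yaw": 7},
  {"dx": 24, "dy": -30, "dz": 0, "yaw": 7},
])

```text
t: 1.07
eef_pos: [298.1, 449.8, 191.1]
tcp_rot: [3.141, 0.0, -2.842]
ft_force: [0.6, -0.3, 1.0]
opening: 0.998
```

>>> drive_tool([
  {"dx": 24, "dy": -30, "dz": 0, "yaw": 6},
  {"dx": 24, "dy": -30, "dz": 0, "yaw": 6},
  {"dx": 24, "dy": -30, "dz": 0, "yaw": 0},
  {"dx": 24, "dy": -30, "dz": 0, "yaw": 0},
  {"dx": 24, "dy": -30, "dz": 0, "yaw": 0},
])

```text
t: 1.48
eef_pos: [418.3, 299.6, 191.2]
tcp_rot: [3.141, 0.001, -2.639]
ft_force: [0.3, 0.7, -0.1]
opening: 0.998
```

>>> drive_tool([
  {"dx": 24, "dy": -30, "dz": 10, "yaw": 0},
  {"dx": 24, "dy": -30, "dz": 10, "yaw": 0},
  {"dx": 24, "dy": -30, "dz": 10, "yaw": 0},
  {"dx": 24, "dy": -30, "dz": 10, "yaw": 0},
  {"dx": 0, "dy": 0, "dz": 0, "yaw": 0},
])

```text
t: 1.9
eef_pos: [517.5, 177.0, 232.7]
tcp_rot: [-3.14, 0.003, -2.643]
ft_force: [0.3, -0.1, -0.5]
opening: 0.997
```

```bash
python3 - <<'E'
from h import *
s=env.state();print(s["t"],s["eef_pos"],s["tcp_rot"])
c=cal("wrist");print( -cv2.Rodrigues(c[1])[0].T@c[2])
save("wrist","w1.png")
for q in ["bar","bar_grip","tongue_a"]:
    for r in env.place_of(q,"wrist")[:3]: print(q,np.round(r["pixel"],1),round(r["conf"],2),ray("wrist",r["pixel"],{"bar":0,"bar_grip":19,"tongue_a":3}[q]).round(1))
E
```

```text
1.9 [517.45211697 177.01022919 232.65758057] [-3.13960775  0.00335266 -2.64337987]
[457.13561542 145.82055629 426.74968358]
bar [349.4 316. ] 0.85 [649.9 393.7   0. ]
bar [368.6  77.9] 0.77 [329.5 223.2   0. ]
bar [252.8 192.7] 0.73 [543.2 159.2   0. ]
bar_grip [349.3 319.4] 0.94 [644.9 386.7  19. ]
bar_grip [367.3  60.1] 0.67 [317.3 207.5  19. ]
bar_grip [263.7 193.4] 0.58 [531.7 173.5  19. ]
tongue_a [253.5 328.1] 0.89 [741.3 267.1   3. ]
tongue_a [252.7 247.4] 0.87 [616.5 200.1   3. ]
tongue_a [424.9  49. ] 0.81 [264.1 268.7   3. ]
```

View pics/w1.png

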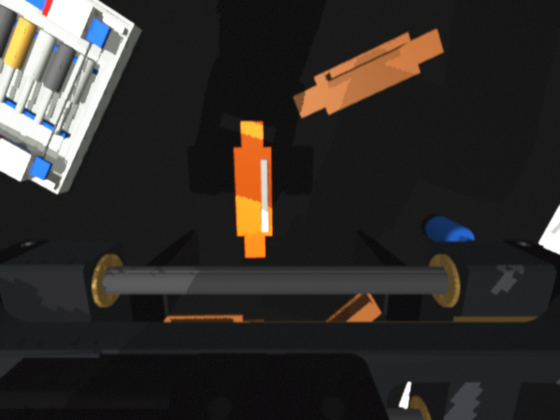

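```bash
cat > fit.py <<'E'
from h import *
from scipy.optimize import minimize
def box(x0,x1,y0,y1,z0,z1): return np.array([[x,y,z] for x in(x0,x1) for y in(y0,y1) for z in(z0,z1)],float)
BAR=[box(-65,65,-26,26,0,6),box(-100,-65,-15,15,0,6),box(65,100,-15,15,0,6),box(-50,50,13,21,6,32)]
S=4
def mask_model(c,p,z0=0):
    a=p[2];R=np.array([[np.cos(a),-np.sin(a),0],[np.sin(a),np.cos(a),0],[0,0,1]])
    m=np.zeros((420*S,560*S),np.uint8)
    for b in BAR:
        q=proj(None,b@R.T+[p[0],p[1],z0],c)
        cv2.fillConvexPoly(m,cv2.convexHull(((q+.5)*S).astype(np.float32)).astype(np.int32),255)
    return cv2.resize(m,(560,420),interpolation=cv2.INTER_AREA).astype(float)/255
def obs(im,near):
    h=cv2.cvtColor(im,cv2.COLOR_RGB2HSV)
    o=((h[...,0]<22)&(h[...,1]>190)&(h[...,2]>150)).astype(np.uint8)
    w=(h[...,1]<60)&(h[...,2]>140)
    n,l,st,ct=cv2.connectedComponentsWithStats(cv2.morphologyEx(o|w.astype(np.uint8),cv2.MORPH_CLOSE,np.ones((3,3))))
    return l==l[int(near[1]),int(near[0])]
def fit(c,m,p0,z0=0):
    g=cv2.GaussianBlur(m.astype(np.float32),(0,0),1)
    f=lambda v:((cv2.GaussianBlur(mask_model(c,[v[0],v[1],v[2]/50],z0),(0,0),1)-g)**2).sum()
    v0=np.array([p0[0],p0[1],p0[2]*50])
    r=minimize(f,v0,method="Nelder-Mead",options=dict(initial_simplex=v0+np.vstack([np.zeros(3),np.eye(3)*6]),xatol=.05,fatol=.05,maxiter=200))
    return np.array([r.x[0],r.x[1],r.x[2]/50]),r.fun,g.sum()
E
python3 - <<'E'
from fit import *
for n,f,px in [("wrist","w1.png",(245,180)),("top","t0.png",(243,222))]:
    im=cv2.imread("pics/"+f)[:,:,::-1].copy(); m=obs(im,px)
    p,e,s=fit(cal(n),m,[538,150,.52]); print(n,m.sum(),p.round(3),np.degrees(p[2]),e,s)
    o=im.copy(); mm=mask_model(cal(n),p)>.5; o[m&~mm]=[0,255,0]; o[mm&~m]=[0,0,255]
    cv2.imwrite("pics/fit_"+f,o[100:300,150:350,::-1].repeat(3,0).repeat(3,1))
E
```

```text
wrist 4289 [5.40720e+02 1.60855e+02 5.08000e-01] 29.11465447009788 19.649009716813232 4289.0
top 154711 [5.89706e+02 8.41890e+01 4.48000e-01] 25.67935533650118 152261.1122067992 154711.3
```

View pics/fit_w1.png

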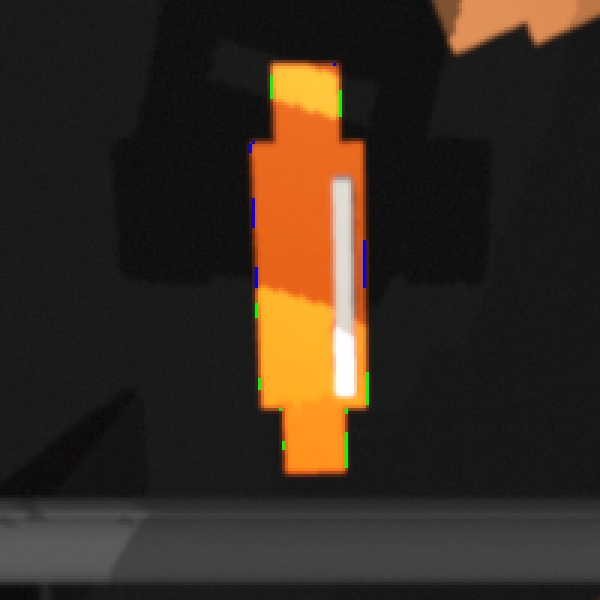

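View pics/fit_t0.png

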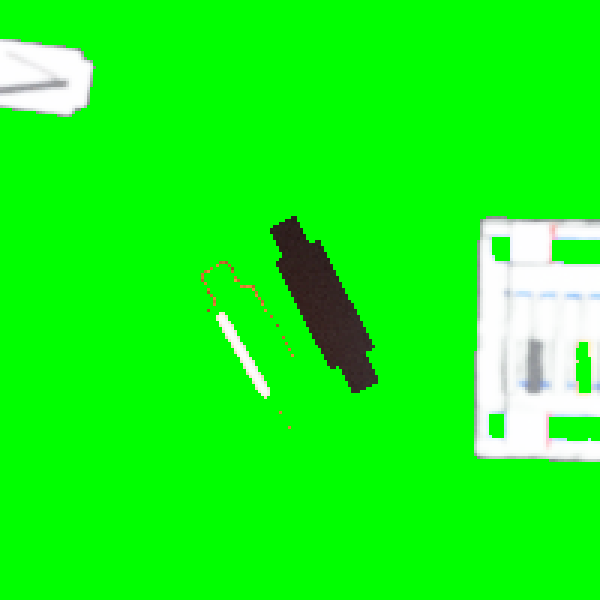

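```bash
python3 - <<'E'
from fit import *
s=env.state();print(s["t"],s["eef_pos"],s["tcp_rot"],np.abs(s["qvel"]).max())
c=cal("wrist");im=save("wrist","w2.png")
for n,f,px,c in [("wrist","w2.png",(245,180),c),("top","t0.png",(238,208),cal("top"))]:
    im=cv2.imread("pics/"+f)[:,:,::-1].copy(); m=obs(im,px)
    p,e,s=fit(c,m,[538,150,.52]); print(n,m.sum(),p.round(3),np.degrees(p[2]),e,s)
E
```

```text
2.1 [512.71730884 181.62459291 230.65638527] [ 3.14111475e+00 -6.63345270e-04 -2.63917206e+00] 0.018187801791865854
wrist 4164 [5.46917e+02 1.56066e+02 5.08000e-01] 29.08986936370694 191.53537485499007 4164.0
top 154711 [5.89706e+02 8.41890e+01 4.48000e-01] 25.67935533650118 152261.1122067992 154711.3
```

```bash
python3 - <<'E'
from fit import *
c=cal("wrist");im=save("wrist","w3.png")
print(env.state()["eef_pos"])
def obs2(im,near,v=120):
    h=cv2.cvtColor(im,cv2.COLOR_RGB2HSV); y,x=np.mgrid[:420,:560]
    o=(((h[...,0]<24)&(h[...,1]>140)&(h[...,2]>v))|((h[...,1]<60)&(h[...,2]>130)))&(np.hypot(x-near[0],y-near[1])<near[2])
    n,l,st,ct=cv2.connectedComponentsWithStats(cv2.morphologyEx(o.astype(np.uint8),cv2.MORPH_CLOSE,np.ones((3,3))))
    return l==1+st[1:,4].argmax()
for n,f,px,c in [("wrist","w3.png",(253,190,80),c),("top","t0.png",(238,216,40),cal("top"))]:
    im=cv2.imread("pics/"+f)[:,:,::-1].copy(); m=obs2(im,px)
    p,e,s=fit(c,m,[543,152,.52]); print(n,m.sum(),p.round(3),np.degrees(p[2]),e,s)
    o=im.copy(); mm=mask_model(c,p)>.5; o[m&~mm]=[0,255,0]; o[mm&~m]=[0,0,255]
    cv2.imwrite("pics/fit2_"+f,o[100:300,150:350,::-1].repeat(3,0).repeat(3,1))
a=cv2.imread("pics/fit2_w3.png");b=cv2.imread("pics/fit2_t0.png");cv2.imwrite("pics/fit2.png",cv2.resize(np.hstack([a,b]),(800,400)))
E
```

```text
[512.55418325 182.15587612 230.73170968]
wrist 4459 [5.46884e+02 1.56398e+02 5.03000e-01] 28.804683331167677 58.06955131003535 4459.0
top 997 [5.45851e+02 1.53660e+02 5.09000e-01] 29.14486941030365 29.571006268047306 997.0
```

View pics/fit2.png

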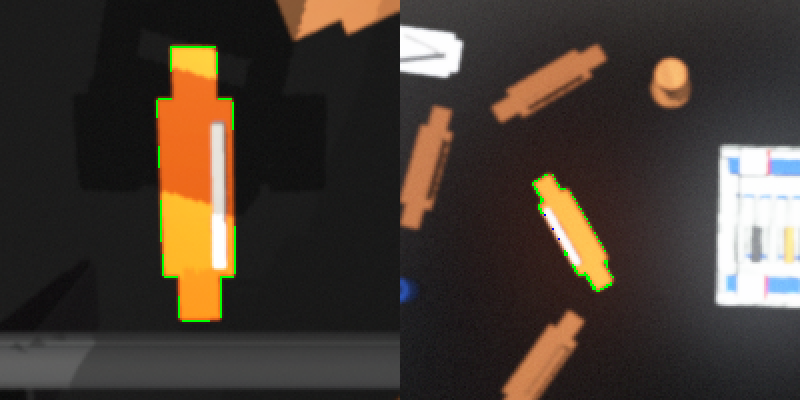

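>>> drive_tool([
  {"dx": 0, "dy": -40, "dz": 0, "yaw": 0},
  {"dx": 0, "dy": -40, "dz": 0, "yaw": 0},
  {"dx": 0, "dy": -40, "dz": 0, "yaw": 0},
  {"dx": 0, "dy": -40, "dz": 0, "yaw": 0},
  {"dx": 0, "dy": -40, "dz": 0, "yaw": 0},
])

```text
t: 2.62
eef_pos: [512.8, -19.3, 231.0]
tcp_rot: [3.141, -0.0, -2.637]
ft_force: [0.6, 0.4, 0.3]
opening: 0.999
```

>>> drive_tool([
  {"dx": 0, "dy": -40, "dz": 0, "yaw": 0},
  {"dx": 0, "dy": -40, "dz": 0, "yaw": 0},
  {"dx": 0, "dy": -20, "dz": 0, "yaw": 0},
  {"dx": 0, "dy": 0, "dz": 0, "yaw": 0},
  {"dx": 0, "dy": 0, "dz": 0, "yaw": 0},
])

```text
t: 3.03
eef_pos: [513.2, -118.6, 230.7]
tcp_rot: [3.141, -0.0, -2.64]
ft_force: [-0.3, 1.0, -0.1]
opening: 1.001
```

```bash
python3 - <<'E'
from h import *
import pickle
env.read_camera("top");env.read_camera("top")
s=env.state();print(s["t"],s["eef_pos"],s["tcp_rot"],np.abs(s["qvel"]).max())
c=cal("wrist");im=save("wrist","c1.png");pickle.dump(c,open("c1.pkl","wb"))
for q,z in [("cassette",0),("lay_a",45)]:
    for r in env.place_of(q,"wrist")[:3]: print(q,np.round(r["pixel"],1),round(r["conf"],2),ray(None,r["pixel"],z,c).round(1))
cv2.imwrite("pics/c1z.png",cv2.resize(im[30:330,80:480,::-1],None,fx=2,fy=2,interpolation=cv2.INTER_CUBIC))
E
```

```text
3.1333 [ 513.27129459 -117.39864021  230.87039504] [ 3.14101049e+00 -9.40318414e-05 -2.63805196e+00] 0.012527768661892834
cassette [237.4 188.2] 0.58 [ 547.4 -161.1    0. ]
lay_a [248.3 126.6] 0.95 [ 461.5 -183.4   45. ]
lay_a [184.8 234.8] 0.89 [ 629.5 -193.4   45. ]
```

View pics/c1z.png

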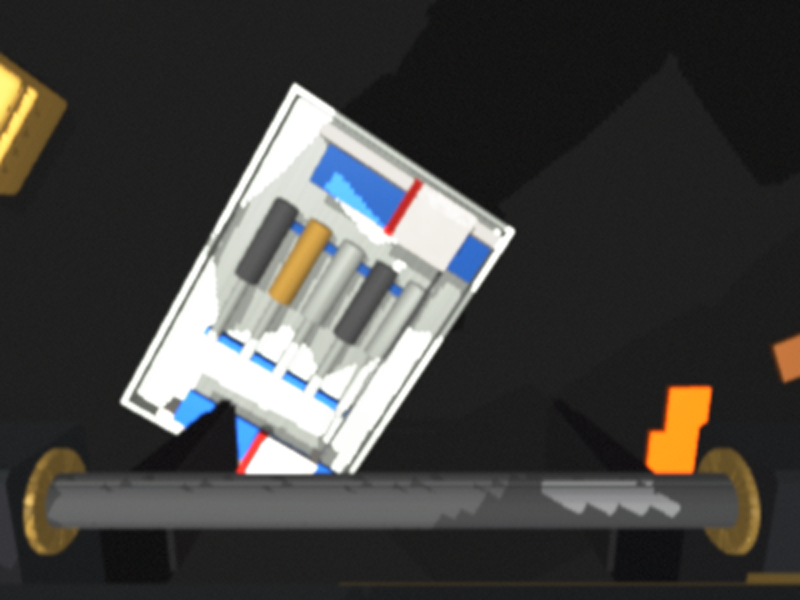

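```bash
python3 - <<'E'
from h import *
import pickle
from scipy.optimize import least_squares
c=pickle.load(open("c1.pkl","rb"))
U=lambda u:(80+u[0]/2-.25,30+u[1]/2-.25)
A,B,C=[ray(None,U(u),22,c) for u in [(295,83),(516,231),(121,404)]]
print(A.round(1),B.round(1),C.round(1), np.linalg.norm(A-B),np.linalg.norm(A-C))
for n,u,z in [("tooth a out",(418,181),54),("tooth a in",(388,236),54),("padA front out",(326,140),45),("padA front in",(309,180),45),("toothb in",(262,434),54)]: print(n,ray(None,U(u),z,c).round(1))
# model corners: A=(-125,-85) B=(-125,85) C=(125,-85)
M=np.array([[-125,-85],[-125,85],[125,-85]]);W=np.array([A,B,C])[:,:2]
f=lambda p:((M@np.array([[np.cos(p[2]),np.sin(p[2])],[-np.sin(p[2]),np.cos(p[2])]])+p[:2])-W).ravel()
r=least_squares(f,[547,-165,0]);print("cassette",r.x.round(2),np.degrees(r.x[2]),r.fun.round(1))
a=r.x[2];R=np.array([[np.cos(a),-np.sin(a)],[np.sin(a),np.cos(a)]])
for n,u,z in [("tooth a out",(418,181),54),("tooth a in",(388,236),54),("padA front out",(326,140),45),("padA front in",(309,180),45),("toothb in",(262,434),54)]: print(n,((ray(None,U(u),z,c)[:2]-r.x[:2])@R).round(1))
# top corners
im=cv2.imread("pics/t0.png");cv2.imwrite("pics/t0c.png",cv2.resize(im[160:270,290:390],None,fx=5,fy=5,interpolation=cv2.INTER_CUBIC))
E
```

```text
[ 414.9 -240.1   22. ] [425.5 -69.1  22. ] [ 666.9 -254.3   22. ] 171.35543315165174 252.37844319472617
tooth a out [ 431.1 -143.1   54. ]
tooth a in [ 468.5 -143.3   54. ]
padA front out [ 436.8 -203.9   45. ]
padA front in [ 462.7 -202.4   45. ]
toothb in [ 624.  -154.7   54. ]
cassette [ 5.4564e+02 -1.6195e+02 -6.0000e-02] -3.3040603289406634 [ 1.1  0.5  0.3 -0.8 -1.3  0.3]
tooth a out [-115.4   12.3]
tooth a in [-78.1  14.2]
padA front out [-106.3  -48.2]
padA front in [-80.5 -45.2]
toothb in [77.8 11.8]
```

View pics/t0c.png

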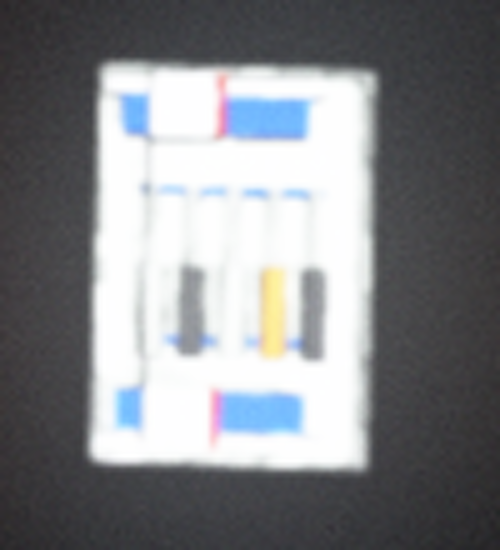

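```bash
python3 - <<'E'
from h import *
from scipy.optimize import least_squares
c=cal("top")
W=np.array([ray(None,(290+u/5-.4,160+v/5-.4),22,c)[:2] for u,v in [(101,63),(376,73),(92,460),(366,468)]])
M=np.array([[125,85],[125,-85],[-125,85],[-125,-85]])
f=lambda p:((M@np.array([[np.cos(p[2]),np.sin(p[2])],[-np.sin(p[2]),np.cos(p[2])]])+p[:2])-W).ravel()
r=least_squares(f,[547,-165,0]);print("cassette",r.x.round(2),np.degrees(r.x[2]),r.fun.round(1))
p=r.x;p=np.array([545.5,-163,np.radians(-3.2)])
a=p[2];R=np.array([[np.cos(a),-np.sin(a)],[np.sin(a),np.cos(a)]])
print("bar origin lay",p[:2]+R@[0,-26],"grip",p[:2]+R@[0,-9])
E
```

```text
cassette [ 5.4387e+02 -1.6506e+02 -6.0000e-02] -3.5629855152266052 [-1.4 -2.5 -0.1  2.5  1.  -1.2  0.5  1.3]
bar origin lay [ 544.04864087 -188.95945987] grip [ 544.99760646 -171.98596688]
```

>>> drive_tool([
  {"dx": 5, "dy": 40, "dz": 0, "yaw": 0},
  {"dx": 5, "dy": 40, "dz": 0, "yaw": 0},
  {"dx": 5, "dy": 40, "dz": 0, "yaw": 0},
  {"dx": 5, "dy": 40, "dz": 0, "yaw": 0},
  {"dx": 5, "dy": 40, "dz": 0, "yaw": 0},
])

```text
t: 3.7
eef_pos: [538.0, 84.0, 231.2]
tcp_rot: [-3.142, 0.0, -2.638]
ft_force: [0.7, 0.4, 0.1]
opening: 1.003
```

>>> drive_tool([
  {"dx": 0, "dy": 38, "dz": -15, "yaw": 0},
  {"dx": 0, "dy": 30, "dz": -25, "yaw": 0},
  {"dx": 0, "dy": 20, "dz": -30, "yaw": 0},
  {"dx": 0, "dy": 0, "dz": -40, "yaw": 0},
  {"dx": 0, "dy": 0, "dz": -40, "yaw": 0},
])

```text
t: 4.12
eef_pos: [538.0, 171.7, 80.1]
tcp_rot: [-3.141, 0.002, -2.635]
ft_force: [0.6, -0.1, -0.6]
opening: 1.003
```

```bash
python3 - <<'E'
from h import *
env.read_camera("top");env.read_camera("top")
s=env.state();print(s["t"],s["eef_pos"],s["tcp_rot"])
c=cal("wrist");im=save("wrist","g1.png")
a=np.radians(28.9)
for t in [-50,50]: print(proj(None,[[538.2+t*np.cos(a),170.3+t*np.sin(a),32]],c))
E
```

```text
4.2167 [535.05006728 169.8605773   76.22130003] [ 3.13859297 -0.00884621 -2.63730197]
[[272.65352623 161.15505208]]
[[272.95141617 275.19828607]]
```

View pics/g1.png

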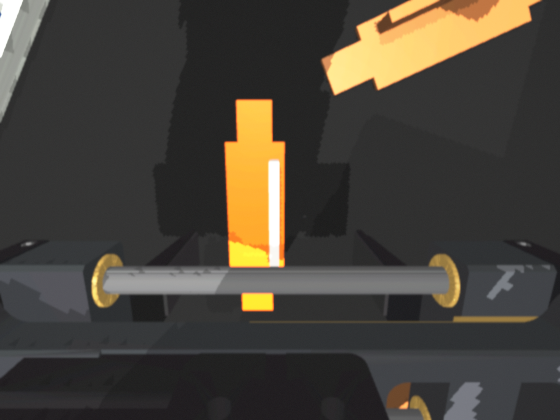

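The rib is at u≈274, right between the fingers (predicted 273). Descending.

>>> drive_tool([
  {"dx": 0, "dy": 0, "dz": -35, "yaw": 0},
  {"dx": 0, "dy": 0, "dz": -22, "yaw": 0},
  {"dx": 0, "dy": 0, "dz": -10, "yaw": 0},
  {"dx": 0, "dy": 0, "dz": -5, "yaw": 0},
  {"dx": 0, "dy": 0, "dz": 0, "yaw": 0},
])

```text
t: 4.68
eef_pos: [539.1, 169.3, 10.1]
tcp_rot: [-3.141, 0.001, -2.639]
ft_force: [-0.1, -0.2, 0.2]
opening: 1.0
```

>>> drive_tool([
  {"dx": 0, "dy": 0, "dz": 0, "yaw": 0},
  {"dx": 0, "dy": 0, "dz": 0, "yaw": 0},
  {"dx": 0, "dy": 0, "dz": 0, "yaw": 0},
  {"dx": 0, "dy": 0, "dz": 0, "yaw": 0},
], grip=0)

```text
t: 5.02
eef_pos: [538.8, 169.3, 9.9]
tcp_rot: [-3.141, 0.001, -2.639]
ft_force: [0.2, -0.9, -0.5]
opening: 0.779
```

>>> drive_tool([
  {"dx": 0, "dy": 0, "dz": 0, "yaw": 0},
  {"dx": 0, "dy": 0, "dz": 0, "yaw": 0},
  {"dx": 0, "dy": 0, "dz": 0, "yaw": 0},
  {"dx": 0, "dy": 0, "dz": 0, "yaw": 0},
])

```text
t: 5.35
eef_pos: [538.4, 169.2, 9.0]
tcp_rot: [3.142, 0.0, -2.639]
ft_force: [1.0, 0.1, 0.4]
opening: 0.494
```

>>> drive_tool([
  {"dx": 0, "dy": 0, "dz": 0, "yaw": 0},
  {"dx": 0, "dy": 0, "dz": 0, "yaw": 0},
  {"dx": 0, "dy": 0, "dz": 0, "yaw": 0},
  {"dx": 0, "dy": 0, "dz": 0, "yaw": 0},
  {"dx": 0, "dy": 0, "dz": 0, "yaw": 0},
])

```text
t: 5.77
eef_pos: [538.4, 169.2, 8.9]
tcp_rot: [3.141, -0.0, -2.639]
ft_force: [0.1, 0.1, 0.6]
opening: 0.146
```

>>> drive_tool([
  {"dx": 0, "dy": 0, "dz": 0, "yaw": 0},
  {"dx": 0, "dy": 0, "dz": 0, "yaw": 0},
  {"dx": 0, "dy": 0, "dz": 0, "yaw": 0},
])

```text
t: 6.02
eef_pos: [538.4, 169.2, 9.0]
tcp_rot: [3.141, -0.0, -2.639]
ft_force: [0.4, -0.4, 0.1]
opening: 0.006
```

```bash
python3 - <<'E'
from h import *
s=env.state();print(s["t"],s["eef_pos"],s["opening"])
save("wrist","g2.png");save("scene","s2.png")
im=cv2.imread("pics/s2.png");cv2.imwrite("pics/s2z.png",cv2.resize(im[140:320,250:500],None,fx=3,fy=3))
E
```

```text
6.0167 [538.35606253 169.22090873   8.95188539] 0.005688489921223365
```

View pics/g2.png

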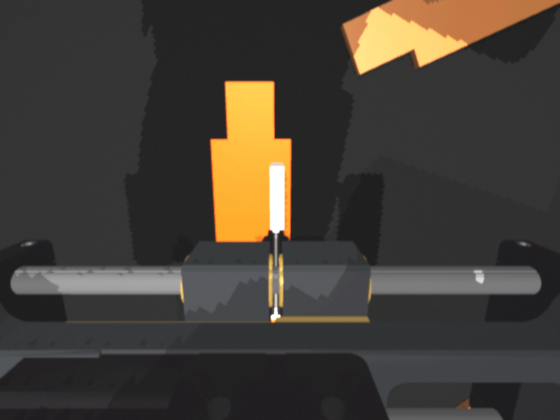

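View pics/s2z.png

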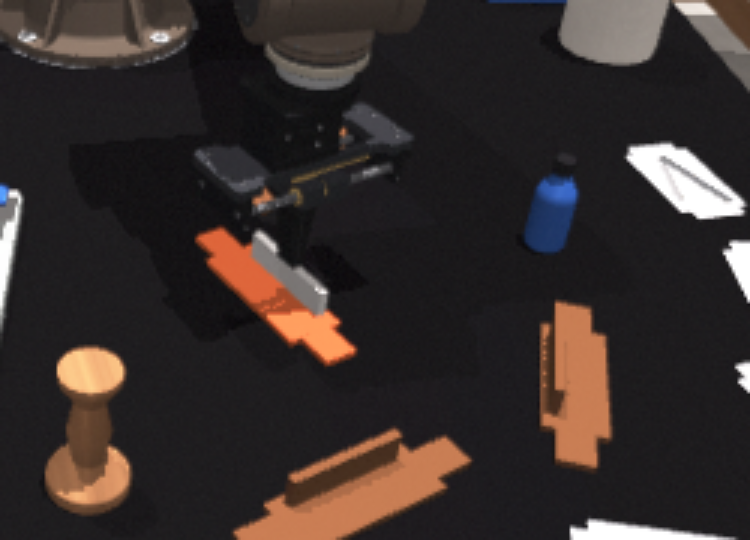

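>>> drive_tool([
  {"dx": 0, "dy": 0, "dz": 5, "yaw": 0},
  {"dx": 0, "dy": 0, "dz": 10, "yaw": 0},
  {"dx": 0, "dy": 0, "dz": 20, "yaw": 0},
  {"dx": 0, "dy": 0, "dz": 5, "yaw": 0},
  {"dx": 0, "dy": 0, "dz": 0, "yaw": 0},
])

```text
t: 6.53
eef_pos: [539.3, 169.4, 50.9]
tcp_rot: [-3.141, 0.003, -2.639]
ft_force: [0.0, 0.9, 0.0]
opening: 0.004
```

```bash
python3 - <<'E'
from h import *
s=env.state();print(s["t"],s["eef_pos"],s["opening"],s["ft_force"])
save("wrist","g3.png");save("scene","s3.png")
im=cv2.imread("pics/s3.png");cv2.imwrite("pics/s3z.png",cv2.resize(im[140:320,250:500],None,fx=3,fy=3))
E
```

```text
6.5333 [539.29325019 169.43070492  50.85565742] 0.003683374090775107 [0.03594538 0.9465766  0.01896434]
```

View pics/g3.png

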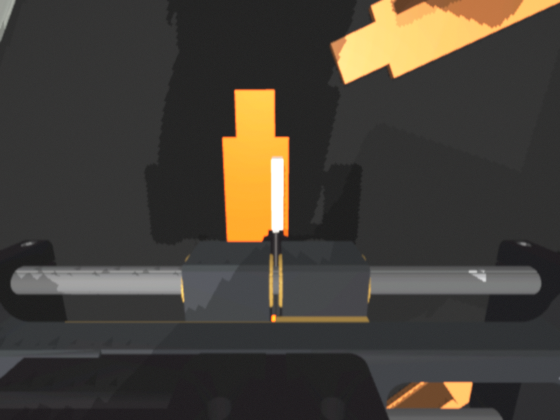

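View pics/s3z.png

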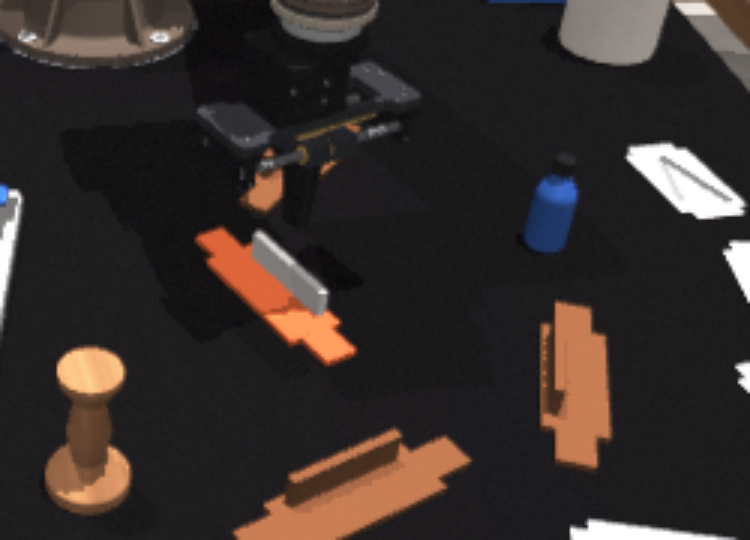

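```bash
python3 - <<'E'
from fit import *
s=env.state();T=s["eef_pos"];print(s["t"],T,s["tcp_rot"])
for n in ["wrist","scene","top"]:
    for z in [0,40,100]: print(n,z,proj(n,[T+np.array([0,0,z])]).round(1))
c=cal("scene")
im=cv2.imread("pics/s3.png")
for p in [(546.9,156.4),(545.85,153.7)]:
    a=np.radians(29);R=np.array([[np.cos(a),-np.sin(a),0],[np.sin(a),np.cos(a),0],[0,0,1]])
    for b in BAR[3:]+BAR[:1]:
        q=proj("scene",b@R.T+[*p,0]); 
        cv2.polylines(im,[cv2.convexHull(q.astype(np.float32)).astype(np.int32)],True,(0,255,0) if p[0]>546 else (255,0,255))
for z in range(0,120,10): 
    q=proj("scene",[T+np.array([0,0,z])])[0]; cv2.circle(im,tuple(int(v) for v in q),1,(255,255,0),-1)
cv2.imwrite("pics/s3o.png",cv2.resize(im[140:320,250:500],None,fx=3,fy=3,interpolation=cv2.INTER_NEAREST))
E
```

```text
6.6333 [538.35213611 169.23370811  49.06172448] [-3.14151400e+00  5.55654250e-04 -2.63930767e+00]
wrist 0 [[274.1 234.2]]
wrist 40 [[273.7 257.5]]
wrist 100 [[272.7 323.8]]
scene 0 [[346.8 221.5]]
scene 40 [[348.5 209. ]]
scene 100 [[351.1 189.2]]
top 0 [[230.  217.1]]
top 40 [[228.5 216.4]]
top 100 [[226.  215.3]]
```

View pics/s3o.png

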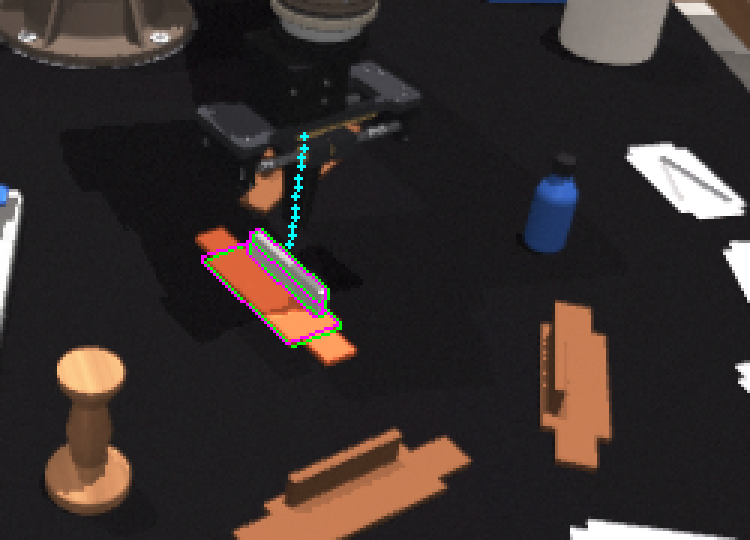

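```bash
python3 - <<'E'
from h import *
print(env.grip_point_offset)
out=[]
for f in ["s2.png","s3.png"]:
    im=cv2.imread("pics/"+f)[170:260,305:405].astype(float); im=255*(im/255)**.4
    out.append(cv2.resize(im.astype(np.uint8),(400,360),interpolation=cv2.INTER_CUBIC))
cv2.imwrite("pics/z23.png",np.hstack(out))
g=[]
for f in ["g2.png","g3.png"]:
    im=cv2.imread("pics/"+f)[150:330,170:380].astype(float); im=255*(im/255)**.4
    g.append(cv2.resize(im.astype(np.uint8),(400,343),interpolation=cv2.INTER_CUBIC))
cv2.imwrite("pics/g23.png",np.hstack(g))
E
```

```text
18.8
```

View pics/z23.png

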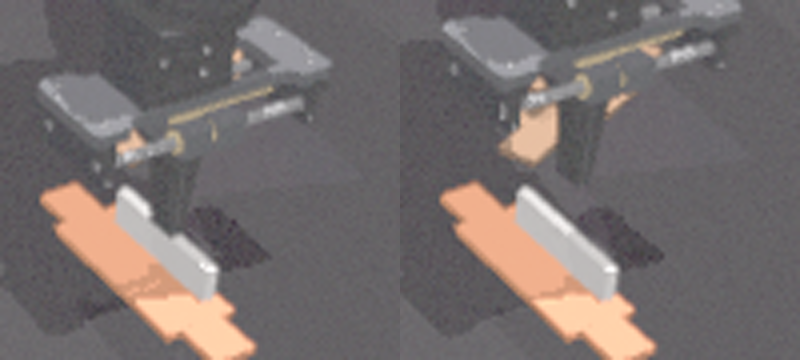

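View pics/g23.png

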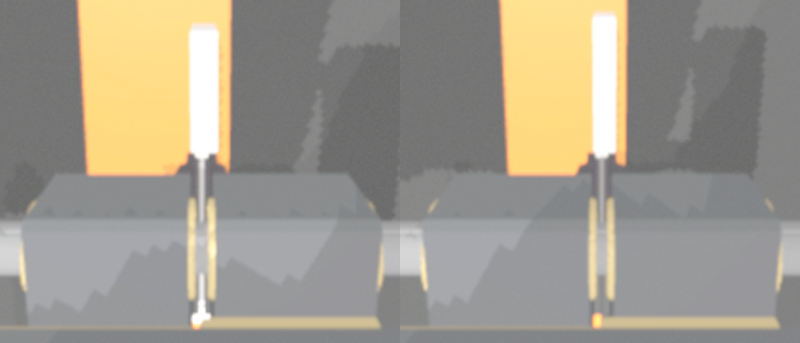

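>>> drive_tool([
  {"dx": 0, "dy": 0, "dz": 0, "yaw": 0},
  {"dx": 0, "dy": 0, "dz": 0, "yaw": 0},
  {"dx": 0, "dy": 0, "dz": 0, "yaw": 0},
  {"dx": 0, "dy": 0, "dz": 0, "yaw": 0},
  {"dx": 0, "dy": 0, "dz": 0, "yaw": 0},
], grip=0.4)

```text
t: 7.05
eef_pos: [538.3, 169.2, 48.7]
tcp_rot: [3.141, -0.0, -2.639]
ft_force: [-0.4, -0.4, 1.0]
opening: 0.296
```

>>> drive_tool([
  {"dx": 0, "dy": 0, "dz": -10, "yaw": 0},
  {"dx": 0, "dy": 0, "dz": -15, "yaw": 0},
  {"dx": 0, "dy": 0, "dz": -10, "yaw": 0},
  {"dx": 0, "dy": 0, "dz": -5, "yaw": 0},
  {"dx": 0, "dy": 0, "dz": 0, "yaw": 0},
])

```text
t: 7.47
eef_pos: [537.7, 169.1, 7.5]
tcp_rot: [3.141, -0.002, -2.639]
ft_force: [0.2, -0.0, 0.9]
opening: 0.397
```

```bash
python3 - <<'E'
from h import *
env.read_camera("top");env.read_camera("top")
s=env.state();print(s["t"],s["eef_pos"],s["opening"],s["ft_force"])
out=[]
im=save("scene","s4.png")[:,:,::-1][170:260,305:405].astype(float); im=255*(im/255)**.4
out.append(cv2.resize(im.astype(np.uint8),(400,360),interpolation=cv2.INTER_CUBIC))
im=save("wrist","g4.png")[:,:,::-1][150:330,170:380].astype(float); im=255*(im/255)**.4
out.append(cv2.resize(im.astype(np.uint8),(400,360),interpolation=cv2.INTER_CUBIC))
cv2.imwrite("pics/z4.png",np.hstack(out))
E
```

```text
7.5667 [538.41286498 169.23371668   8.87050699] 0.4011777022740888 [-0.86595849  0.09706248  0.19234731]
```

View pics/z4.png

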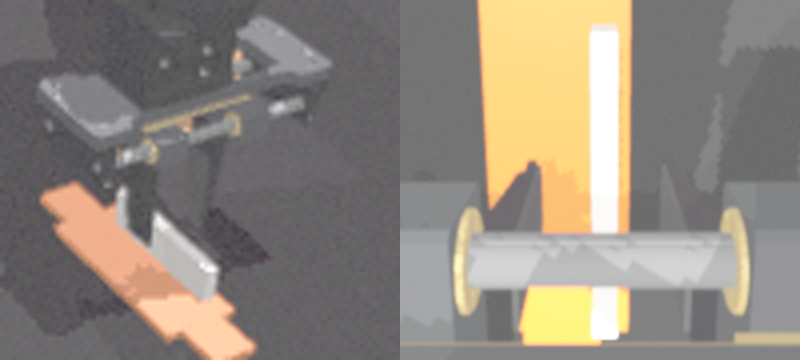

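```bash
python3 - <<'E'
from h import *
for z in [6,9,20,30,40]: print(z,[proj("scene",[[x,y,z]])[0].round(1) for x,y in [(547.6,152.6),(529.2,185.8),(549.5,149)]])
E
```

```text
6 [array([339.2, 236.5]), array([350.7, 232.5]), array([338., 237.])]
9 [array([339.3, 235.6]), array([350.8, 231.6]), array([338.1, 236.1])]
20 [array([339.8, 232.4]), array([351.3, 228.3]), array([338.5, 232.8])]
30 [array([340.1, 229.4]), array([351.7, 225.4]), array([338.9, 229.8])]
40 [array([340.5, 226.3]), array([352.2, 222.3]), array([339.2, 226.8])]
```

>>> drive_tool([
  {"dx": 0, "dy": 0, "dz": -5, "yaw": 0},
  {"dx": 0, "dy": 0, "dz": -5, "yaw": 0},
  {"dx": 0, "dy": 0, "dz": 0, "yaw": 0},
])

```text
t: 7.92
eef_pos: [538.0, 169.1, -1.8]
tcp_rot: [3.141, -0.001, -2.639]
ft_force: [0.5, 0.7, -0.2]
opening: 0.399
```

>>> drive_tool([
  {"dx": 0, "dy": 0, "dz": -4, "yaw": 0},
  {"dx": 0, "dy": 0, "dz": -3, "yaw": 0},
  {"dx": 0, "dy": 0, "dz": 0, "yaw": 0},
])

```text
t: 8.17
eef_pos: [538.1, 169.2, -8.7]
tcp_rot: [3.141, -0.001, -2.639]
ft_force: [-0.1, 0.0, 0.3]
opening: 0.398
```

>>> drive_tool([
  {"dx": 0, "dy": 0, "dz": -2, "yaw": 0},
  {"dx": 0, "dy": 0, "dz": -2, "yaw": 0},
  {"dx": 0, "dy": 0, "dz": 0, "yaw": 0},
])

```text
t: 8.42
eef_pos: [538.2, 169.2, -12.4]
tcp_rot: [3.141, -0.0, -2.639]
ft_force: [0.2, 0.4, -0.1]
opening: 0.399
```

```bash
python3 - <<'E'
from h import *
s=env.state();print(s["t"],s["eef_pos"],s["opening"],s["ft_force"])
out=[]
im=save("scene","s5.png")[:,:,::-1][170:260,305:405].astype(float); im=255*(im/255)**.4
out.append(cv2.resize(im.astype(np.uint8),(400,360),interpolation=cv2.INTER_CUBIC))
im=save("wrist","g5.png")[:,:,::-1][150:330,170:380].astype(float); im=255*(im/255)**.4
out.append(cv2.resize(im.astype(np.uint8),(400,360),interpolation=cv2.INTER_CUBIC))
cv2.imwrite("pics/z5.png",np.hstack(out))
E
```

```text
8.4167 [538.22671281 169.19277051 -12.38551393] 0.39904232983239346 [ 0.21217511  0.3596118  -0.06512039]
```

View pics/z5.png

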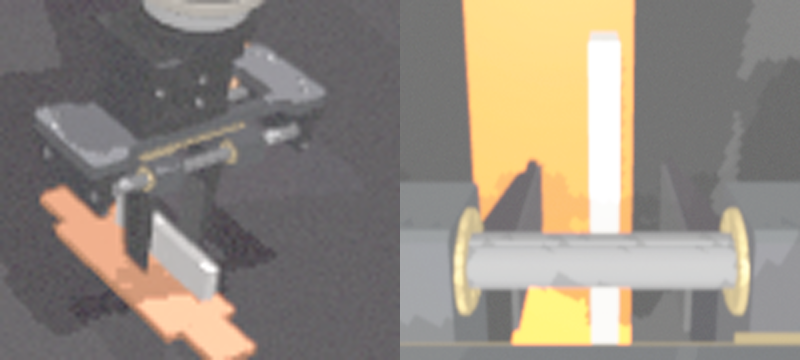

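>>> drive_tool([
  {"dx": 0, "dy": 0, "dz": 0, "yaw": 0},
  {"dx": 0, "dy": 0, "dz": 0, "yaw": 0},
  {"dx": 0, "dy": 0, "dz": 0, "yaw": 0},
  {"dx": 0, "dy": 0, "dz": 0, "yaw": 0},
  {"dx": 0, "dy": 0, "dz": 0, "yaw": 0},
], grip=0)

```text
t: 8.93
eef_pos: [538.4, 169.2, -12.0]
tcp_rot: [3.142, 0.0, -2.639]
ft_force: [0.3, 1.1, -0.5]
opening: 0.105
```

>>> drive_tool([
  {"dx": 0, "dy": 0, "dz": 0, "yaw": 0},
  {"dx": 0, "dy": 0, "dz": 0, "yaw": 0},
  {"dx": 0, "dy": 0, "dz": 0, "yaw": 0},
])

```text
t: 9.18
eef_pos: [538.4, 169.3, -12.0]
tcp_rot: [3.142, 0.0, -2.639]
ft_force: [-0.3, 0.3, 1.8]
opening: 0.079
```

>>> drive_tool([
  {"dx": 0, "dy": 0, "dz": 5, "yaw": 0},
  {"dx": 0, "dy": 0, "dz": 15, "yaw": 0},
  {"dx": 0, "dy": 0, "dz": 25, "yaw": 0},
  {"dx": 0, "dy": 0, "dz": 25, "yaw": 0},
  {"dx": 0, "dy": 0, "dz": 20, "yaw": 0},
])

```text
t: 9.6
eef_pos: [538.4, 169.2, 79.7]
tcp_rot: [-3.142, 0.0, -2.639]
ft_force: [-0.1, 0.4, -1.7]
opening: 0.08
```

>>> drive_tool([
  {"dx": 1, "dy": -20, "dz": 10, "yaw": -3},
  {"dx": 1, "dy": -38, "dz": 10, "yaw": -4},
  {"dx": 1, "dy": -38, "dz": 0, "yaw": -4},
  {"dx": 1, "dy": -38, "dz": 0, "yaw": -4},
  {"dx": 1, "dy": -38, "dz": 0, "yaw": -4},
])

```text
t: 10.02
eef_pos: [543.1, -4.3, 98.5]
tcp_rot: [-3.142, 0.0, -2.974]
ft_force: [0.9, -0.3, -1.6]
opening: 0.082
```

>>> drive_tool([
  {"dx": 1, "dy": -38, "dz": 0, "yaw": -4},
  {"dx": 0, "dy": -38, "dz": 0, "yaw": -4},
  {"dx": 0, "dy": -38, "dz": 0, "yaw": -3},
  {"dx": 0, "dy": -30, "dz": 0, "yaw": -2},
  {"dx": 0, "dy": -20, "dz": 0, "yaw": 0},
])

```text
t: 10.43
eef_pos: [544.0, -169.7, 98.2]
tcp_rot: [-3.141, 0.0, 3.081]
ft_force: [0.8, 0.2, -2.2]
opening: 0.078
```

>>> drive_tool([
  {"dx": 0, "dy": -6, "dz": 0, "yaw": 0},
  {"dx": 0, "dy": 0, "dz": 0, "yaw": 0},
  {"dx": 0, "dy": 0, "dz": 0, "yaw": 0},
])

```text
t: 10.68
eef_pos: [544.1, -172.2, 97.9]
tcp_rot: [3.141, -0.001, 3.085]
ft_force: [-0.6, 0.3, -2.2]
opening: 0.08
```

```bash
python3 - <<'E'
from h import *
import pickle
s=env.state();print(s["t"],s["eef_pos"],s["tcp_rot"],s["opening"],s["ft_force"])
c=cal("wrist");pickle.dump(c,open("l1.pkl","wb"));im=save("wrist","l1.png");im2=save("scene","s6.png")
cv2.imwrite("pics/s6z.png",cv2.resize(im2[150:300,140:340,::-1],None,fx=4,fy=4,interpolation=cv2.INTER_CUBIC))
E
```

```text
10.6833 [ 544.09610494 -172.15259925   97.93151627] [ 3.14110206e+00 -5.10206650e-04  3.08515956e+00] 0.0799805518036875 [-0.63106594  0.32318188 -2.15292981]
```

View pics/l1.png

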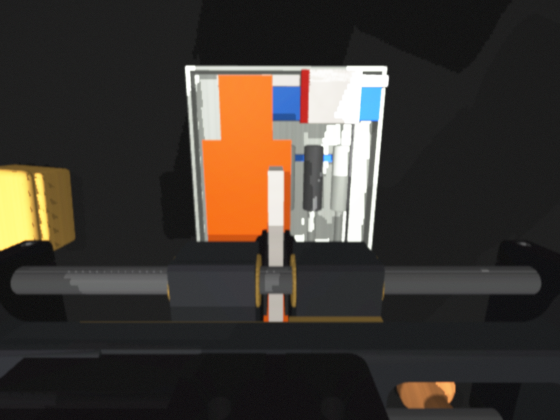

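View pics/s6z.png

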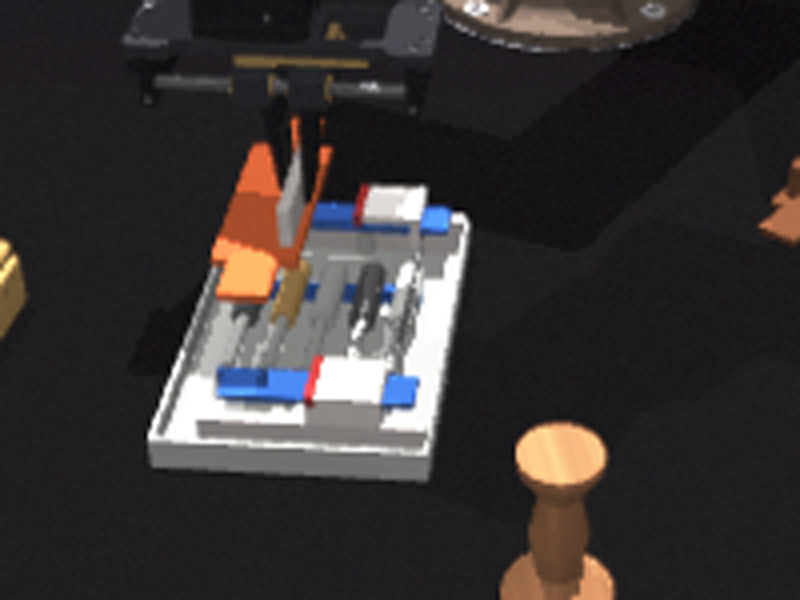

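```bash
python3 - <<'E'
from h import *
import pickle
c=pickle.load(open("l1.pkl","rb"))
p=np.array([545.64,-161.95,np.radians(-3.3)]);a=p[2];R=np.array([[np.cos(a),-np.sin(a)],[np.sin(a),np.cos(a)]])
f=lambda u,z:((ray(None,u,z,c)[:2]-p[:2])@R).round(1)
for n,u,z in [("tongue end -y",(219.5,76),116),("tongue end +y",(271.5,76),116),("plate corner -y",(205,141),116),("plate corner +y",(291,141),116),("plate -y low",(208,234),116),("rib top end -y",(267,168),142),("rib +y",(284,168),142),("rim",(187,67),22),("rim +y",(386,67),22),("tooth out",(301.5,68),54),("tooth in",(301,123),54),("pad in",(299,121),45)]: print(n,f(u,z))
E
```

```text
tongue end -y [-100.4  -40.5]
tongue end +y [-100.5  -11.6]
plate corner -y [-65.2 -50.6]
plate corner +y [-65.2  -0.3]
plate -y low [ -7.9 -52. ]
rib top end -y [-52.3 -13.7]
rib +y [-52.3  -5. ]
rim [-124.4  -84.3]
rim +y [-124.6   84.3]
tooth out [-117.2   10.1]
tooth in [-77.7  10.6]
pad in [-79.6   9.7]
```

>>> drive_tool([
  {"dx": 0, "dy": 0, "dz": -20, "yaw": 0},
  {"dx": 0, "dy": 0, "dz": -20, "yaw": 0},
  {"dx": 0, "dy": 0, "dz": -14, "yaw": 0},
  {"dx": 0, "dy": 0, "dz": -6, "yaw": 0},
  {"dx": 0, "dy": 0, "dz": 0, "yaw": 0},
])

```text
t: 11.2
eef_pos: [543.9, -171.5, 36.9]
tcp_rot: [3.141, -0.002, 3.087]
ft_force: [-0.1, -0.1, -1.5]
opening: 0.085
```

>>> drive_tool([
  {"dx": 0, "dy": 0, "dz": -2, "yaw": 0},
  {"dx": 0, "dy": 0, "dz": -1, "yaw": 0},
  {"dx": 0, "dy": 0, "dz": 0, "yaw": 0},
  {"dx": 0, "dy": 0, "dz": 0, "yaw": 0},
])

```text
t: 11.53
eef_pos: [544.7, -172.8, 35.6]
tcp_rot: [-3.141, 0.001, 3.086]
ft_force: [-0.9, 0.7, -1.4]
opening: 0.079
```

>>> drive_tool([
  {"dx": 0, "dy": 0, "dz": -1, "yaw": 0},
  {"dx": 0, "dy": 0, "dz": -1, "yaw": 0},
  {"dx": 0, "dy": 0, "dz": 0, "yaw": 0},
])

```text
t: 11.78
eef_pos: [544.4, -172.8, 33.0]
tcp_rot: [3.142, 0.0, 3.085]
ft_force: [0.2, -0.1, -1.4]
opening: 0.085
```

>>> drive_tool([
  {"dx": 0, "dy": 0, "dz": -1, "yaw": 0},
  {"dx": 0, "dy": 0, "dz": 0, "yaw": 0},
  {"dx": 0, "dy": 0, "dz": 0, "yaw": 0},
])

```text
t: 12.03
eef_pos: [544.5, -172.9, 32.2]
tcp_rot: [-3.142, 0.0, 3.085]
ft_force: [-0.9, 0.4, 3.7]
opening: 0.082
```

>>> drive_tool([
  {"dx": 0, "dy": 0, "dz": 0, "yaw": 0},
  {"dx": 0, "dy": 0, "dz": 0, "yaw": 0},
  {"dx": 0, "dy": 0, "dz": 0, "yaw": 0},
  {"dx": 0, "dy": 0, "dz": 0, "yaw": 0},
  {"dx": 0, "dy": 0, "dz": 0, "yaw": 0},
], grip=0.5)

```text
t: 12.45
eef_pos: [544.4, -172.7, 31.9]
tcp_rot: [3.141, -0.0, 3.085]
ft_force: [-0.9, -0.5, 0.4]
opening: 0.377
```

>>> drive_tool([
  {"dx": 0, "dy": 0, "dz": 2, "yaw": 0},
  {"dx": 0, "dy": 0, "dz": 10, "yaw": 0},
  {"dx": 0, "dy": 0, "dz": 20, "yaw": 0},
  {"dx": 0, "dy": 0, "dz": 28, "yaw": 0},
  {"dx": 0, "dy": 0, "dz": 20, "yaw": 0},
])

```text
t: 12.87
eef_pos: [544.6, -172.9, 114.4]
tcp_rot: [-3.141, 0.001, 3.085]
ft_force: [0.8, -0.5, 1.2]
opening: 0.499
```

>>> drive_tool([
  {"dx": 0, "dy": 0, "dz": 0, "yaw": 0},
  {"dx": 0, "dy": 0, "dz": 0, "yaw": 0},
  {"dx": 0, "dy": 0, "dz": 0, "yaw": 0},
  {"dx": 0, "dy": 0, "dz": 0, "yaw": 0},
], grip=0)

```text
t: 13.2
eef_pos: [544.0, -172.6, 111.3]
tcp_rot: [3.141, -0.001, 3.085]
ft_force: [0.1, -0.3, 0.1]
opening: 0.275
```

```bash
python3 - <<'E'
from h import *
import pickle
s=env.state();print(s["t"],s["eef_pos"],s["tcp_rot"],s["opening"],s["ft_force"])
c=cal("wrist");pickle.dump(c,open("l2.pkl","wb"));im=save("wrist","l2.png");im2=save("scene","s7.png")
cv2.imwrite("pics/s7z.png",cv2.resize(im2[150:300,140:340,::-1],None,fx=4,fy=4,interpolation=cv2.INTER_CUBIC))
E
```

```text
13.2 [ 543.9505532  -172.57029776  111.28428019] [ 3.14101579e+00 -1.23481463e-03  3.08537564e+00] 0.27527371377347576 [ 0.13489974 -0.34122108  0.05585392]
```

View pics/l2.png

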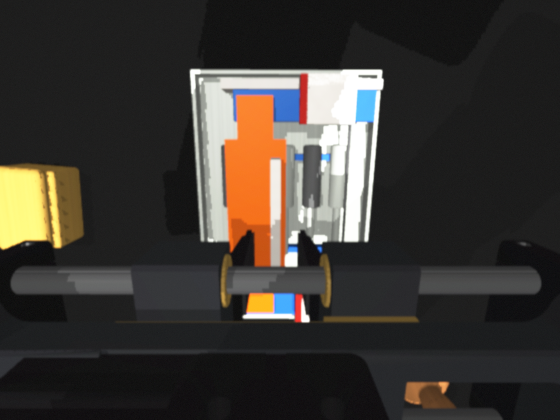

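View pics/s7z.png

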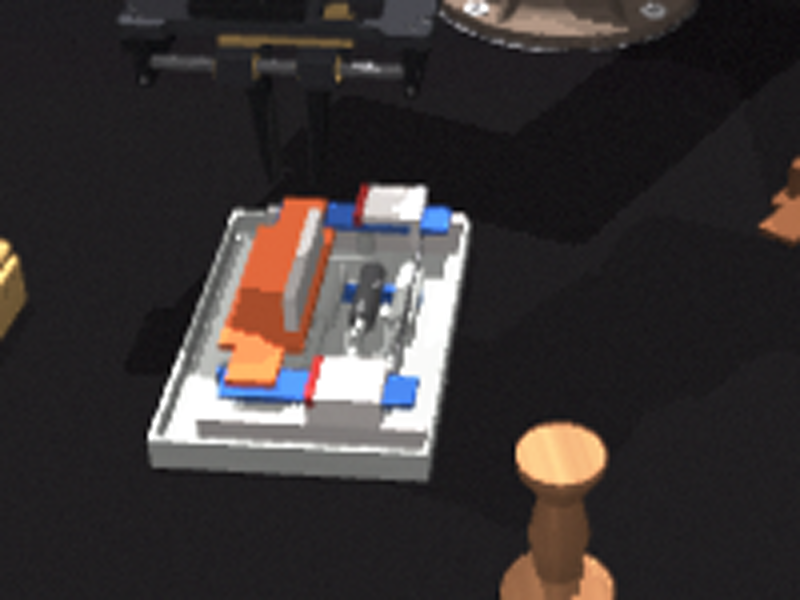

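```bash
python3 - <<'E'
from h import *
import pickle
c=pickle.load(open("l2.pkl","rb"))
im=cv2.imread("pics/l2.png");cv2.imwrite("pics/l2z.png",cv2.resize(im[60:250,180:400],None,fx=3.6,fy=3.15,interpolation=cv2.INTER_CUBIC))
p=np.array([545.64,-161.95,np.radians(-3.3)]);a=p[2];R=np.array([[np.cos(a),-np.sin(a)],[np.sin(a),np.cos(a)]])
f=lambda u,z:((ray(None,u,z,c)[:2]-p[:2])@R).round(1)
for n,u,z in [("tongue end -y",(237,95),51),("tongue end +y",(273,95),51),("plate corner -y",(226,140),51),("plate corner +y",(286,138),51),("plate -y low",(229,238),51),("rib top end -y",(270,159),77),("rib +y",(281,159),77),("rib -y lo",(270,238),77),("rim",(191,70),22),("rim +y",(381,71),22),("tooth out",(300.5,74),54),("tooth in",(301,123),54)]: print(n,f(u,z))
E
```

```text
tongue end -y [-100.4  -41.1]
tongue end +y [-100.4  -11.8]
plate corner -y [-64.7 -51.5]
plate corner +y [-66.4  -0.9]
plate -y low [ 22.8 -52.2]
rib top end -y [-50.8 -14. ]
rib +y [-50.9  -5.5]
rib -y lo [ 13.4 -14.2]
rim [-124.9  -85. ]
rim +y [-124.3   84.3]
tooth out [-115.8   10. ]
tooth in [-78.4  11.3]
```

View pics/l2z.png

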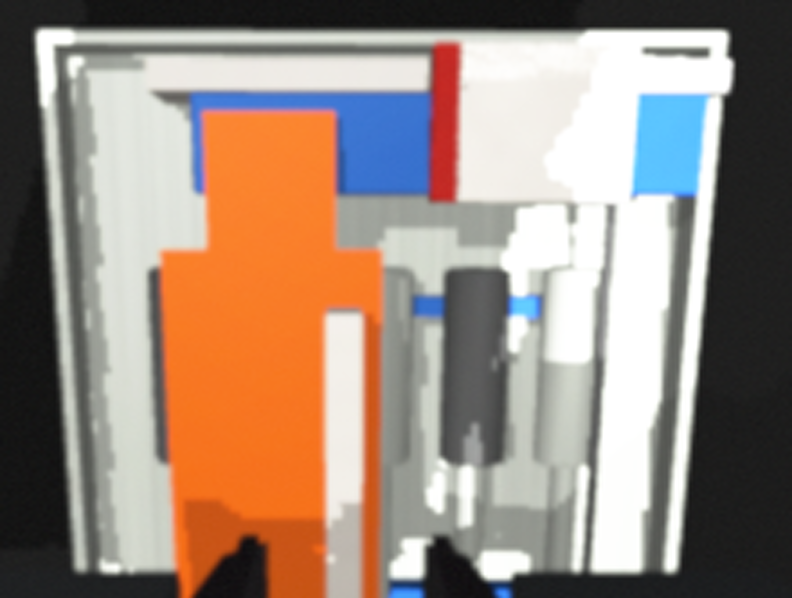

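>>> drive_tool([
  {"dx": -1, "dy": -19, "dz": 0, "yaw": 0},
  {"dx": 0, "dy": 0, "dz": -20, "yaw": 0},
  {"dx": 0, "dy": 0, "dz": -20, "yaw": 0},
  {"dx": 0, "dy": 0, "dz": -20, "yaw": 0},
  {"dx": 0, "dy": 0, "dz": -15, "yaw": 0},
], grip=0)

```text
t: 13.72
eef_pos: [542.7, -191.6, 34.9]
tcp_rot: [3.141, -0.002, 3.085]
ft_force: [-0.2, 0.2, -0.6]
opening: 0.004
```

>>> drive_tool([
  {"dx": 0, "dy": 0, "dz": -3, "yaw": 0},
  {"dx": 0, "dy": 0, "dz": -1, "yaw": 0},
  {"dx": 0, "dy": 0, "dz": -1, "yaw": 0},
  {"dx": 0, "dy": 0, "dz": 0, "yaw": 0},
])

```text
t: 14.05
eef_pos: [543.7, -191.9, 32.6]
tcp_rot: [-3.141, 0.001, 3.086]
ft_force: [0.3, -0.0, 0.0]
opening: 0.003
```

```bash
python3 - <<'E'
from h import *
s=env.state();print(s["t"],s["eef_pos"],s["opening"],s["ft_force"])
im2=save("scene","s8.png").astype(float)[150:260,170:320,::-1]
cv2.imwrite("pics/s8z.png",cv2.resize((255*(im2/255)**.5).astype(np.uint8),None,fx=5,fy=5,interpolation=cv2.INTER_CUBIC))
E
```

```text
14.05 [ 543.70594925 -191.89328333   32.56141165] 0.00260095407760674 [ 0.27594696 -0.00785861  0.02538967]
```

View pics/s8z.png

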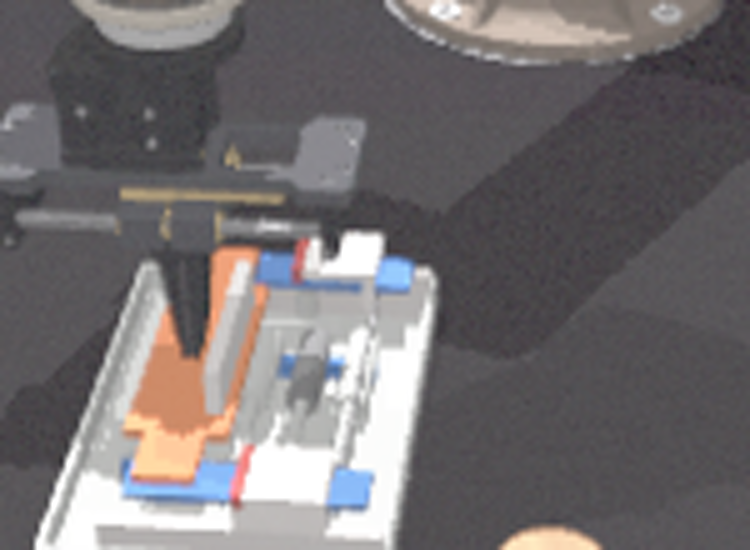

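>>> drive_tool([
  {"dx": 0, "dy": 0, "dz": -2, "yaw": 0},
  {"dx": 0, "dy": 0, "dz": -2, "yaw": 0},
  {"dx": 0, "dy": 0, "dz": 0, "yaw": 0},
  {"dx": 0, "dy": 0, "dz": 0, "yaw": 0},
])

```text
t: 14.43
eef_pos: [543.4, -191.8, 28.0]
tcp_rot: [3.142, 0.0, 3.085]
ft_force: [1.3, -0.3, 0.8]
opening: 0.002
```

>>> drive_tool([
  {"dx": 0, "dy": 0, "dz": -1, "yaw": 0},
  {"dx": 0, "dy": 0, "dz": -1, "yaw": 0},
  {"dx": 0, "dy": 0, "dz": 0, "yaw": 0},
])

```text
t: 14.68
eef_pos: [543.5, -191.9, 26.1]
tcp_rot: [-3.142, 0.0, 3.085]
ft_force: [-0.7, 0.9, 4.0]
opening: 0.005
```

>>> drive_tool([
  {"dx": 0, "dy": 0, "dz": -2, "yaw": 0},
  {"dx": 0, "dy": 0, "dz": -2, "yaw": 0},
  {"dx": 0, "dy": 0, "dz": 0, "yaw": 0},
])

```text
t: 14.93
eef_pos: [543.5, -191.8, 22.1]
tcp_rot: [-3.142, 0.0, 3.085]
ft_force: [-1.7, 0.2, 7.3]
opening: 0.004
```

>>> drive_tool([
  {"dx": 0, "dy": 0, "dz": -2, "yaw": 0},
  {"dx": 0, "dy": 0, "dz": -1, "yaw": 0},
  {"dx": 0, "dy": 0, "dz": 0, "yaw": 0},
])

```text
t: 15.18
eef_pos: [543.6, -191.9, 19.5]
tcp_rot: [-3.141, 0.001, 3.085]
ft_force: [-1.6, -0.2, 8.5]
opening: 0.005
```

>>> drive_tool([
  {"dx": 0, "dy": 0, "dz": -1, "yaw": 0},
  {"dx": 0, "dy": 0, "dz": 0, "yaw": 0},
  {"dx": 0, "dy": 0, "dz": 0, "yaw": 0},
])

```text
t: 15.43
eef_pos: [543.6, -191.9, 19.2]
tcp_rot: [-3.141, 0.001, 3.085]
ft_force: [-4.4, 1.2, 17.1]
opening: 0.002
```

>>> drive_tool([
  {"dx": 0, "dy": 0, "dz": -0.5, "yaw": 0},
  {"dx": 0, "dy": 0, "dz": 0, "yaw": 0},
  {"dx": 0, "dy": 0, "dz": 0, "yaw": 0},
])

```text
t: 15.68
eef_pos: [543.6, -191.9, 19.1]
tcp_rot: [-3.141, 0.001, 3.085]
ft_force: [-4.5, 1.0, 21.1]
opening: 0.003
```

>>> drive_tool([
  {"dx": 0, "dy": 0, "dz": 1, "yaw": 0},
  {"dx": 0.1, "dy": 1, "dz": 0, "yaw": 0},
  {"dx": 0.1, "dy": 1, "dz": 0, "yaw": 0},
  {"dx": 0, "dy": 0, "dz": 0, "yaw": 0},
])

```text
t: 16.02
eef_pos: [544.2, -190.7, 19.4]
tcp_rot: [-3.14, 0.002, 3.086]
ft_force: [-1.0, -3.8, 10.1]
opening: 0.006
```

>>> drive_tool([
  {"dx": 0.1, "dy": 1, "dz": 0, "yaw": 0},
  {"dx": 0.1, "dy": 1, "dz": 0, "yaw": 0},
  {"dx": 0, "dy": 0, "dz": 0, "yaw": 0},
])

```text
t: 16.27
eef_pos: [544.7, -188.9, 19.5]
tcp_rot: [-3.14, 0.003, 3.086]
ft_force: [-0.4, -4.3, 9.3]
opening: 0.007
```

>>> drive_tool([
  {"dx": 0.1, "dy": 2, "dz": -0.3, "yaw": 0},
  {"dx": 0.1, "dy": 2, "dz": 0, "yaw": 0},
  {"dx": 0.1, "dy": 2, "dz": 0, "yaw": 0},
  {"dx": 0, "dy": 0, "dz": 0, "yaw": 0},
])

```text
t: 16.6
eef_pos: [545.5, -183.0, 19.5]
tcp_rot: [-3.139, 0.004, 3.086]
ft_force: [-0.0, -5.8, 12.3]
opening: 0.007
```

```bash
python3 - <<'E'
from h import *
s=env.state();print(s["t"],s["eef_pos"],s["opening"],s["ft_force"])
im2=save("scene","s9.png").astype(float)[150:260,170:320,::-1]
cv2.imwrite("pics/s9z.png",cv2.resize((255*(im2/255)**.5).astype(np.uint8),None,fx=5,fy=5,interpolation=cv2.INTER_CUBIC))
E
```

```text
16.6 [ 545.4844684  -183.02108844   19.46471343] 0.007142306484248432 [-0.0224127  -5.79361338 12.34158432]
```

View pics/s9z.png

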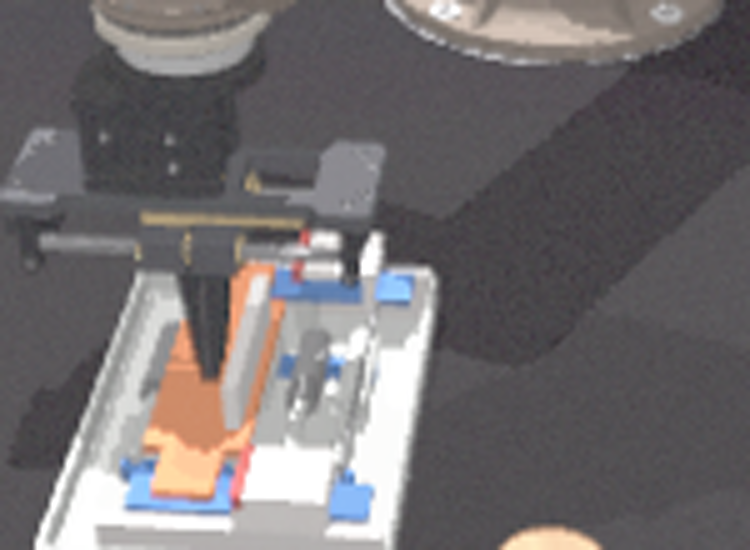

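>>> drive_tool([
  {"dx": 0.1, "dy": 2, "dz": 0, "yaw": 0},
  {"dx": 0.1, "dy": 2, "dz": 0, "yaw": 0},
  {"dx": 0.1, "dy": 2, "dz": 0, "yaw": 0},
  {"dx": 0.1, "dy": 2, "dz": 0, "yaw": 0},
  {"dx": 0, "dy": 0, "dz": 0, "yaw": 0},
])

```text
t: 17.07
eef_pos: [546.0, -175.0, 19.5]
tcp_rot: [-3.139, 0.004, 3.086]
ft_force: [0.9, -5.2, 13.1]
opening: 0.003
```

>>> drive_tool([
  {"dx": 0.1, "dy": 2, "dz": 0, "yaw": 0},
  {"dx": 0.1, "dy": 2, "dz": 0, "yaw": 0},
  {"dx": 0, "dy": 0, "dz": 0, "yaw": 0},
])

```text
t: 17.32
eef_pos: [546.2, -171.1, 19.5]
tcp_rot: [-3.139, 0.004, 3.086]
ft_force: [0.2, -4.8, 12.0]
opening: 0.004
```

```bash
python3 - <<'E'
from h import *
s=env.state();print(s["t"],s["eef_pos"],s["opening"],s["ft_force"],s["moment"])
im=save("wrist","p1.png");im2=save("scene","s10.png").astype(float)[150:260,170:320,::-1]
cv2.imwrite("pics/s10z.png",cv2.resize((255*(im2/255)**.5).astype(np.uint8),None,fx=5,fy=5,interpolation=cv2.INTER_CUBIC))
E
```

```text
17.3167 [ 546.20382519 -171.09379825   19.51915705] 0.003680352073275427 [ 0.23507853 -4.82418525 11.95994537] [-1.02088875 -0.03496573 -0.02037414]
```

View pics/s10z.png

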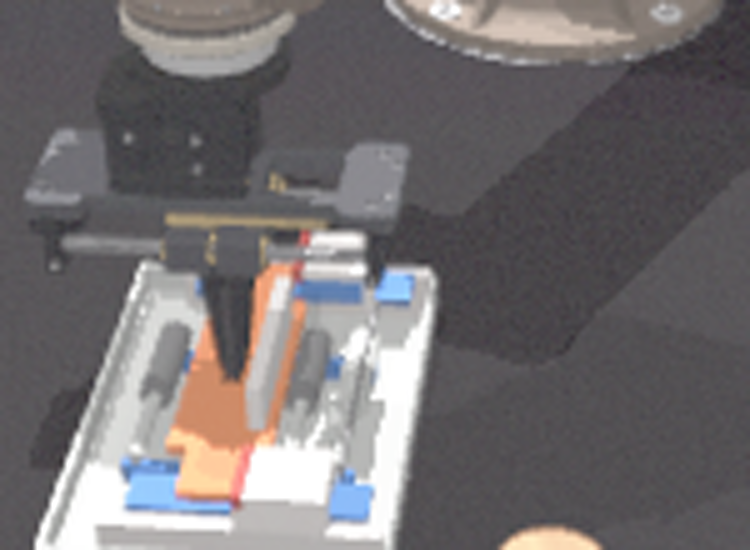

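View pics/p1.png

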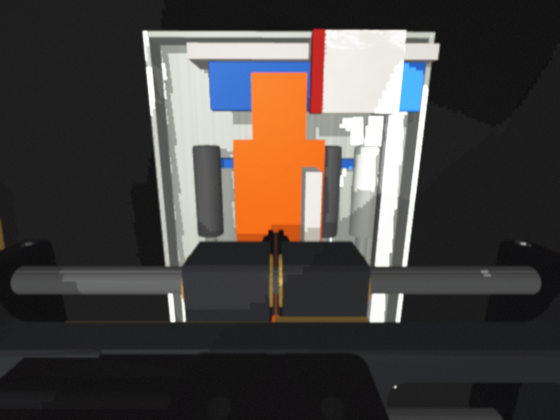

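>>> drive_tool([
  {"dx": 0.1, "dy": 2, "dz": 0, "yaw": 0},
  {"dx": 0.1, "dy": 2, "dz": 0, "yaw": 0},
  {"dx": 0.1, "dy": 2, "dz": 0, "yaw": 0},
  {"dx": 0, "dy": 0, "dz": 0, "yaw": 0},
])

```text
t: 17.75
eef_pos: [546.5, -165.1, 19.5]
tcp_rot: [-3.139, 0.004, 3.086]
ft_force: [-0.3, -5.0, 12.4]
opening: 0.007
```

>>> drive_tool([
  {"dx": 0.1, "dy": 2, "dz": 0, "yaw": 0},
  {"dx": 0.1, "dy": 2, "dz": 0, "yaw": 0},
  {"dx": 0.1, "dy": 2, "dz": 0, "yaw": 0},
  {"dx": 0, "dy": 0, "dz": 0, "yaw": 0},
])

```text
t: 18.08
eef_pos: [546.8, -159.1, 19.5]
tcp_rot: [-3.139, 0.004, 3.086]
ft_force: [-0.1, -5.4, 12.0]
opening: 0.003
```

```bash
python3 - <<'E'
from h import *
s=env.state();print(s["t"],s["eef_pos"],s["opening"],s["ft_force"],s["moment"])
im=save("wrist","p2.png");im2=save("scene","s11.png").astype(float)[150:260,170:320,::-1]
a=cv2.resize((255*(im2/255)**.5).astype(np.uint8),(400,300),interpolation=cv2.INTER_CUBIC)
cv2.imwrite("pics/pp2.png",np.hstack([a,cv2.resize(im[:,:,::-1],(400,300))]))
E
```

```text
18.0833 [ 546.83172939 -159.05366264   19.54560479] 0.002968624840331633 [-0.09251316 -5.36296461 12.04827651] [-0.98299721 -0.01446564 -0.0035186 ]
```

View pics/pp2.png

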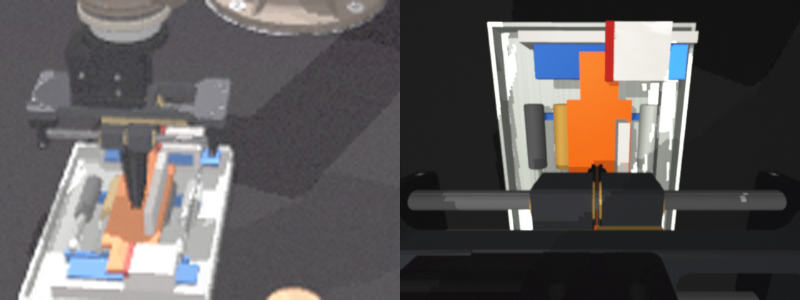

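>>> drive_tool([
  {"dx": 0.1, "dy": 2, "dz": 0, "yaw": 0},
  {"dx": 0.1, "dy": 2, "dz": 0, "yaw": 0},
  {"dx": 0.1, "dy": 2, "dz": 0, "yaw": 0},
  {"dx": 0.1, "dy": 2, "dz": 0, "yaw": 0},
  {"dx": 0.2, "dy": 2, "dz": 0, "yaw": 0},
])

```text
t: 18.6
eef_pos: [547.4, -149.3, 19.5]
tcp_rot: [-3.139, 0.004, 3.086]
ft_force: [-0.4, -8.5, 13.1]
opening: 0.007
```

>>> drive_tool([
  {"dx": 0.1, "dy": 2, "dz": 0, "yaw": 0},
  {"dx": 0.1, "dy": 2, "dz": 0, "yaw": 0},
  {"dx": 0.1, "dy": 2, "dz": 0, "yaw": 0},
  {"dx": 0.2, "dy": 2, "dz": 0, "yaw": 0},
])

```text
t: 18.93
eef_pos: [547.9, -141.3, 19.5]
tcp_rot: [-3.139, 0.004, 3.086]
ft_force: [-2.1, -7.9, 12.6]
opening: 0.001
```

```bash
python3 - <<'E'
from h import *
s=env.state();print(s["t"],s["eef_pos"],s["opening"],s["ft_force"],s["moment"])
im=save("wrist","p3.png");im2=save("scene","s12.png").astype(float)[150:260,170:320,::-1]
a=cv2.resize((255*(im2/255)**.5).astype(np.uint8),(400,300),interpolation=cv2.INTER_CUBIC)
cv2.imwrite("pics/pp3.png",np.hstack([a,cv2.resize(im[:,:,::-1],(400,300))]))
E
```

```text
18.9333 [ 547.91408445 -141.28225007   19.54093627] 0.0009706726841128943 [-2.09364317 -7.94477858 12.57197541] [-1.50765349  0.21280444 -0.04196039]
```

View pics/pp3.png

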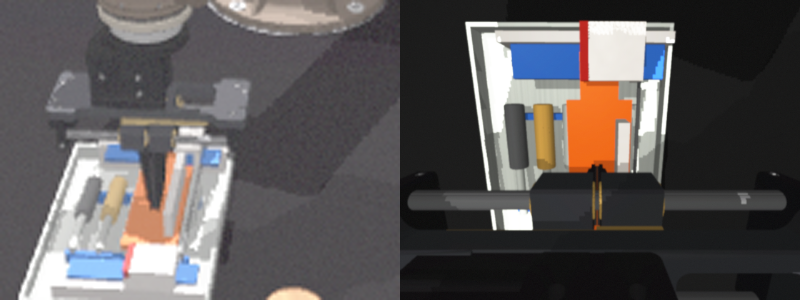

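>>> drive_tool([
  {"dx": 0.1, "dy": 2, "dz": 0, "yaw": 0},
  {"dx": 0.1, "dy": 2, "dz": 0, "yaw": 0},
  {"dx": 0.1, "dy": 2, "dz": 0, "yaw": 0},
])

```text
t: 19.28
eef_pos: [548.2, -135.3, 19.5]
tcp_rot: [-3.139, 0.004, 3.086]
ft_force: [-0.4, -7.7, 13.3]
opening: 0.007
```

>>> drive_tool([
  {"dx": 0.1, "dy": 1, "dz": 0, "yaw": 0},
  {"dx": 0, "dy": 1, "dz": 0, "yaw": 0},
  {"dx": 0.1, "dy": 1, "dz": 0, "yaw": 0},
])

```text
t: 19.53
eef_pos: [548.4, -132.2, 19.5]
tcp_rot: [-3.139, 0.004, 3.086]
ft_force: [0.4, -7.5, 12.4]
opening: 0.003
```

>>> drive_tool([
  {"dx": 0.1, "dy": 1, "dz": 0, "yaw": 0},
  {"dx": 0, "dy": 1, "dz": 0, "yaw": 0},
  {"dx": 0, "dy": 0, "dz": 0, "yaw": 0},
])

```text
t: 19.78
eef_pos: [548.4, -130.1, 19.5]
tcp_rot: [-3.14, 0.004, 3.086]
ft_force: [-0.7, -5.6, 13.4]
opening: 0.006
```

>>> drive_tool([
  {"dx": 0.1, "dy": 1, "dz": 0, "yaw": 0},
  {"dx": 0, "dy": 1, "dz": 0, "yaw": 0},
  {"dx": 0, "dy": 0.5, "dz": 0, "yaw": 0},
])

```text
t: 20.03
eef_pos: [548.5, -127.7, 19.5]
tcp_rot: [-3.14, 0.004, 3.086]
ft_force: [-0.2, -7.7, 12.9]
opening: 0.005
```

>>> drive_tool([
  {"dx": 0.1, "dy": 1, "dz": 0, "yaw": 0},
  {"dx": 0, "dy": 1, "dz": 0, "yaw": 0},
])

```text
t: 20.2
eef_pos: [548.6, -125.8, 19.5]
tcp_rot: [-3.14, 0.004, 3.086]
ft_force: [-0.3, -8.8, 12.9]
opening: 0.002
```

>>> drive_tool([
  {"dx": 0.1, "dy": 1, "dz": 0, "yaw": 0},
  {"dx": 0, "dy": 1, "dz": 0, "yaw": 0},
])

```text
t: 20.37
eef_pos: [548.7, -124.4, 19.6]
tcp_rot: [-3.139, 0.004, 3.086]
ft_force: [-3.7, -16.4, 13.8]
opening: 0.003
```

>>> drive_tool([
  {"dx": 0, "dy": 0.4, "dz": 0, "yaw": 0},
  {"dx": 0, "dy": 0, "dz": 0, "yaw": 0},
])

```text
t: 20.53
eef_pos: [548.7, -124.3, 19.6]
tcp_rot: [-3.138, 0.004, 3.086]
ft_force: [-3.4, -15.0, 13.7]
opening: 0.004
```

```bash
python3 - <<'E'
from h import *
s=env.state();print(s["t"],s["eef_pos"],s["opening"],s["ft_force"],s["moment"])
c=cal("wrist");im=save("wrist","p4.png");im2=save("scene","s13.png").astype(float)[150:260,170:320,::-1]
a=cv2.resize((255*(im2/255)**.5).astype(np.uint8),(400,300),interpolation=cv2.INTER_CUBIC)
cv2.imwrite("pics/pp4.png",np.hstack([a,cv2.resize(im[0:270,100:460,::-1],(400,300))]))
E
```

```text
20.5333 [ 548.70454009 -124.29028143   19.61927305] 0.0038019496180480734 [ -3.37415501 -14.99174735  13.7164579 ] [-2.7812886   0.56926555 -0.0209397 ]
```

View pics/pp4.png

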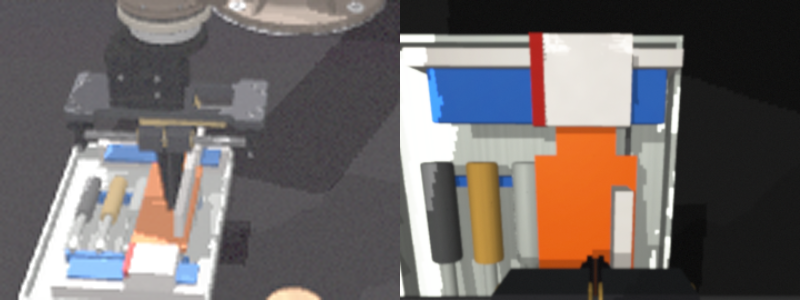

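>>> drive_tool([
  {"dx": 0, "dy": 0.5, "dz": 0, "yaw": 0},
  {"dx": 0, "dy": 0.3, "dz": 0, "yaw": 0},
  {"dx": 0, "dy": 0, "dz": 0, "yaw": 0},
])

```text
t: 20.88
eef_pos: [548.8, -124.0, 19.7]
tcp_rot: [-3.138, 0.004, 3.086]
ft_force: [-3.8, -19.8, 13.5]
opening: 0.003
```

>>> drive_tool([
  {"dx": 0, "dy": 0.4, "dz": 0, "yaw": 0},
  {"dx": 0, "dy": 0, "dz": 0, "yaw": 0},
])

```text
t: 21.05
eef_pos: [548.8, -123.7, 19.8]
tcp_rot: [-3.138, 0.005, 3.086]
ft_force: [-4.0, -18.9, 15.0]
opening: 0.002
```

```bash
python3 - <<'E'
from h import *
import pickle
s=env.state();print(s["t"],s["eef_pos"],s["ft_force"],s["moment"])
c=cal("wrist");im=save("wrist","p5.png")
z=46
p=np.array([545.64,-161.95,np.radians(-3.3)]);a=p[2];R=np.array([[np.cos(a),-np.sin(a)],[np.sin(a),np.cos(a)]])
cv2.imwrite("pics/p5z.png",cv2.resize(im[20:260,180:360,::-1],None,fx=3,fy=2.4,interpolation=cv2.INTER_CUBIC))
E
```

```text
21.05 [ 548.82387959 -123.70307888   19.80754938] [ -4.0306186  -18.92926049  15.00609954] [-3.60745454  0.79829559 -0.10356879]
```

View pics/p5z.png

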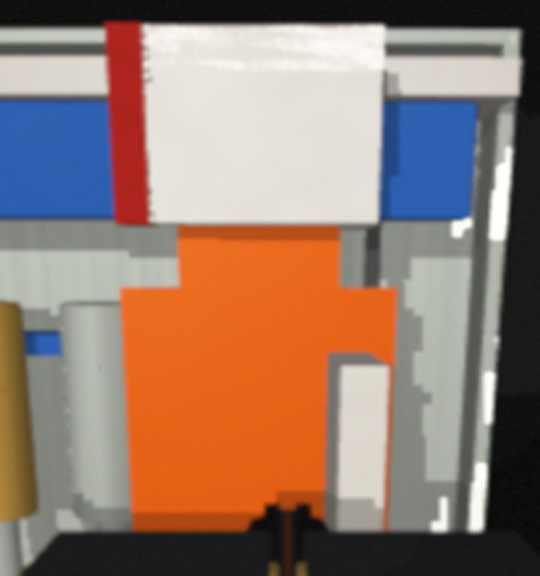

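```bash
python3 - <<'E'
from h import *
p=np.array([545.64,-161.95,np.radians(-3.3)]);a=p[2];R=np.array([[np.cos(a),-np.sin(a)],[np.sin(a),np.cos(a)]])
c=cal("wrist")
U=lambda u,v:(180+u/3,20+v/2.4)
f=lambda u,z:((ray(None,u,z,c)[:2]-p[:2])@R).round(1)
for n,u,z in [("tongue -y",U(179,232),43),("tongue +y",U(340,232),43),("tongue -y lo",U(181,285),43),("plate -y",U(122,290),43),("plate -y lo",U(133,528),43),("plate+y",U(397,290),43),("tooth in front",U(115,222),54),("catch rear",U(383,222),54),("catch rear out",U(384,25),54)]: print(n,f(u,z))
print(env.state()["ft_force"])
E
```

```text
tongue -y [-76.7  19.4]
tongue +y [-76.7  49.2]
tongue -y lo [-64.7  19.4]
plate -y [-63.6   8.3]
plate -y lo [-3.9  7.9]
plate+y [-63.6  60.2]
tooth in front [-78.2   9.7]
catch rear [-78.2  56. ]
catch rear out [-116.3   55.1]
[ -4.08559681 -19.66187669  15.45515653]
```

>>> drive_tool([
  {"dx": 0, "dy": -1, "dz": 0, "yaw": 0},
  {"dx": 0, "dy": 0, "dz": 1, "yaw": 0},
  {"dx": 0, "dy": 0, "dz": 1, "yaw": 0},
  {"dx": 0, "dy": 0, "dz": 2, "yaw": 0},
  {"dx": 0, "dy": 0, "dz": 2, "yaw": 0},
])

```text
t: 21.52
eef_pos: [547.9, -122.7, 24.3]
tcp_rot: [-3.14, 0.002, 3.085]
ft_force: [0.8, -6.4, -3.9]
opening: 0.01
```

>>> drive_tool([
  {"dx": 0, "dy": 0, "dz": 1, "yaw": 0},
  {"dx": 0, "dy": 0, "dz": 1, "yaw": 0},
  {"dx": 0, "dy": 0, "dz": 0, "yaw": 0},
])

```text
t: 21.77
eef_pos: [547.4, -122.5, 26.1]
tcp_rot: [-3.141, 0.0, 3.085]
ft_force: [0.2, -6.4, -1.1]
opening: 0.006
```

>>> drive_tool([
  {"dx": 0, "dy": -1, "dz": 0, "yaw": 0},
  {"dx": -0.1, "dy": -2, "dz": 2, "yaw": 0},
  {"dx": 0, "dy": -4, "dz": 5, "yaw": 0},
  {"dx": 0, "dy": 0, "dz": 20, "yaw": 0},
  {"dx": 0, "dy": 0, "dz": 30, "yaw": 0},
])

```text
t: 22.18
eef_pos: [545.8, -128.5, 82.1]
tcp_rot: [3.14, -0.004, 3.085]
ft_force: [0.9, -0.3, -0.5]
opening: 0.003
```

>>> drive_tool([
  {"dx": 0, "dy": 0, "dz": 40, "yaw": 0},
  {"dx": 0, "dy": 0, "dz": 40, "yaw": 0},
  {"dx": -30, "dy": 0, "dz": 20, "yaw": 0},
  {"dx": -20, "dy": 0, "dz": 0, "yaw": 0},
  {"dx": 0, "dy": 0, "dz": 0, "yaw": 0},
])

```text
t: 22.6
eef_pos: [494.6, -128.4, 184.9]
tcp_rot: [-3.141, 0.001, 3.085]
ft_force: [-0.2, -0.7, 0.2]
opening: 0.005
```

```bash
python3 - <<'E'
from h import *
import pickle
env.read_camera("top");env.read_camera("top")
s=env.state();print(s["t"],s["eef_pos"],s["ft_force"])
c=cal("wrist");pickle.dump(c,open("f.pkl","wb"));im=save("wrist","f1.png");im2=save("scene","s14.png")[175:275,175:275,::-1]
a=cv2.resize(im2,(390,390),interpolation=cv2.INTER_CUBIC)
cv2.imwrite("pics/f.png",np.hstack([a,cv2.resize(im[20:300,140:420,::-1],(390,390))]))
E
```

```text
22.7 [ 497.10216884 -128.79112353  183.79023186] [-0.14088227  0.20539323 -0.29749328]
```

View pics/f.png

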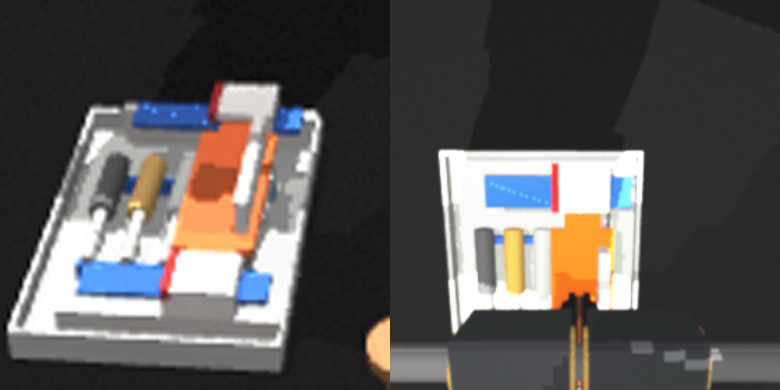

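>>> drive_tool([
  {"dx": -20, "dy": 0, "dz": 30, "yaw": 0},
  {"dx": -25, "dy": 0, "dz": 30, "yaw": 0},
  {"dx": -20, "dy": 0, "dz": 30, "yaw": 0},
  {"dx": 0, "dy": 0, "dz": 0, "yaw": 0},
  {"dx": 0, "dy": 0, "dz": 0, "yaw": 0},
])

```text
t: 23.22
eef_pos: [432.8, -129.0, 274.1]
tcp_rot: [-3.141, 0.002, 3.085]
ft_force: [-0.8, 0.5, -0.1]
opening: 0.005
```

```bash
python3 - <<'E'
from h import *
import pickle
env.read_camera("top");env.read_camera("top");env.read_camera("top")
s=env.state();print(s["t"],s["eef_pos"],s["ft_force"])
c=cal("wrist");pickle.dump(c,open("f2.pkl","wb"));im=save("wrist","f2.png");im2=save("scene","s15.png")
save("top","t15.png")
cv2.imwrite("pics/f2z.png",cv2.resize(im[60:280,160:400,::-1],None,fx=3,fy=2.7,interpolation=cv2.INTER_CUBIC))
E
```

```text
23.3667 [ 432.59081674 -128.58805928  271.87354388] [-0.18056339  0.83995591  0.24132785]
```

View pics/f2z.png

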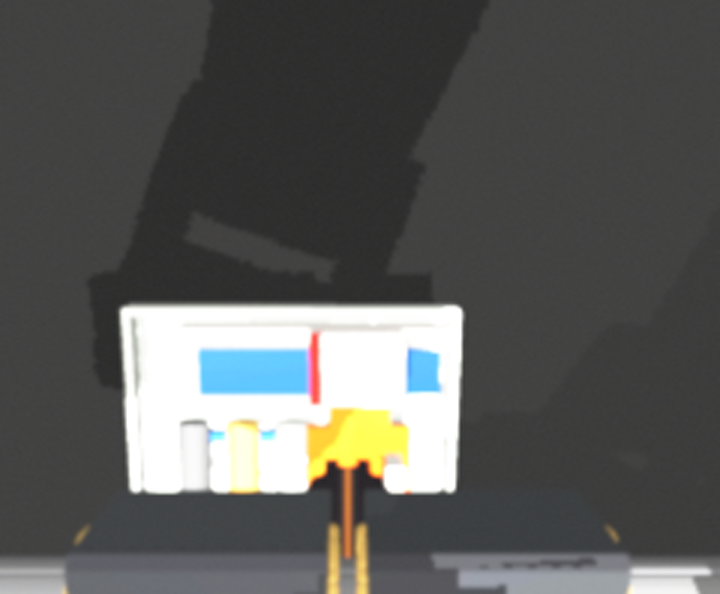

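View pics/s15.png

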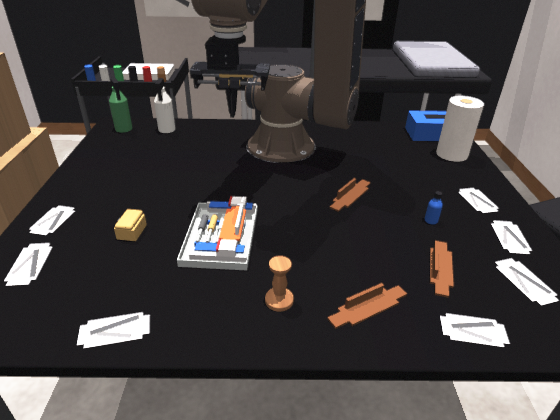

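```bash
python3 - <<'E'
from fit import *
im=cv2.imread("pics/s15.png");t=cv2.imread("pics/t15.png");o=[]
big=cv2.resize(im[190:275,175:265],None,fx=8,fy=7,interpolation=cv2.INTER_CUBIC)
a=np.radians(-3.3);R=np.array([[np.cos(a),-np.sin(a),0],[np.sin(a),np.cos(a),0],[0,0,1]])
def dr(b,z,y,col):
    q=(proj("scene",(b+[0,y,z])@R.T+[545.64,-161.95,0])-[175,190]+.5)*[8,7]
    cv2.polylines(big,[cv2.convexHull(q.astype(np.float32)).astype(np.int32)],True,col)
for b in BAR: dr(b,42,34.3,(0,255,0))
dr(box(-116,-78,10.3,55.3,45.5,54),0,0,(255,255,0));dr(box(78,116,10.3,55.3,45.5,54),0,0,(255,255,0));dr(box(-125,125,-85,85,22,22),0,0,(255,0,255))
cv2.imwrite("pics/s15o.png",big)
E
```

```text
(no output)
```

View pics/s15o.png

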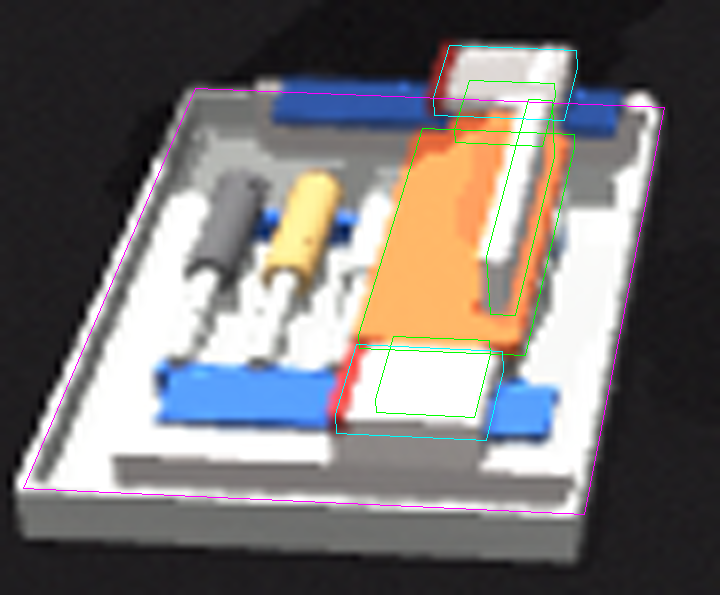

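```bash
python3 -c "
from h import *
print(env.state()['ft_force'],env.job_done())"
```

```text
the job is handed in; nothing more can be done
[-0.36688292  0.08970624  0.12514144] None
```

The orange bar is locked in the cassette and the job is handed in at about 23.5 s. I laid it across both pads, let go, pressed it down and slid it under both teeth to the back stops. When I eased off, it sprang up.

**Forces:**

| Stage | Force |
|---|---|
| Pressing, peak at the hard stop | 21 N |
| Pressing, during the slide | about 12–13 N |
| Sliding | 5–9 N sideways |
| Pushing at the back stops | about 20 N sideways |

**Last checks:**
- **Seating:** just before I let go, the wrist camera put the tongue's front edge at y = 49.2 mm. The back stop should be at about 49.3 mm, taking d as about 10.3 mm from the image. The bar was straight to within 0.5°.
- **Lock:** on release the fingers came free after about 5 mm, which fits the expected rise. In the scene camera, a model of the locked bar matches at both ends to about 1 pixel.
- **Clear:** wrist force is about 0. I kept the arm away from the ink bottle, candlestick and chest, and they look unmoved.

**What disagreed:**
- **Tool position:** the first grasp closed on air. The fingers really end about 22 mm above the reported TCP, so I felt my way down for the second grasp and the press.
- **Cameras:** the top and wrist cameras differed by about 3 mm in y. I relied on the wrist camera.
- **+x end:** I had no close wrist view of it locked. That end rests on the scene camera and on the bar being straight.

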